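Set out coin capsules under the desk lamp

TASK

First slide the empty walnut rack across the desk, without lifting it, until it lies wholly on the grey mat and square with it. Then take every coin capsule out of the grey stand and stand it upright, fully home, in a slot of the walnut rack, one to a slot; when all are in, switch the lamp on with the rocker on its base. At the end the rack must still lie on the mat with its capsules upright in it, and the other things on the desk must be left where they are.

Things in the scene. Friction and masses are not known exactly. Their poses are not given: they have to be found in the camera images.
- rack: loose walnut block, 90 (its x) by 220 (its y) by 32 mm high, 0.4 kg; origin at the centre of its underside. Too wide to grasp: push it by its upright sides. Five slots in its top, centred at x = 0, y = -88, -44, 0, 44, 88 mm, each 66 mm along x, 13 mm wide along y, 22 mm deep (floor 10 mm above the underside), mouths chamfered 3 mm. Same from either end
- mat: thin grey felt mat inlaid flush in the desk, 120 mm (its x) by 250 mm (its y), 15 mm larger than the rack all round; origin at its centre on the desk surface. Fixed; nothing catches on its edge. The rack belongs centred on it, long side along long side
- stand: fixed grey plastic intake stand, 90 mm (its x) by 200 mm (its y) by 26 mm high; origin at the centre of its underside. Its five slots lie along x, at y = -80, -40, 0, 40, 80 mm, 13 mm wide, 16 mm deep (floor 10 mm up), and hold the capsules at the start, some slots being empty
- slab1: square clear acrylic coin capsule with a white card and a gold coin inside: a slab 56 mm wide (its x), 10 mm thick (its y), 62 mm tall (its z), 45 g; origin at the centre of its underside; both faces alike. At the start it stands on edge in a slot of the grey stand. Three to five capsules are present, the others are None
- slab2: square clear acrylic coin capsule with a white card and a gold coin inside: a slab 56 mm wide (its x), 10 mm thick (its y), 62 mm tall (its z), 45 g; origin at the centre of its underside; both faces alike. At the start it stands on edge in a slot of the grey stand. Three to five capsules are present, the others are None
- slab3: square clear acrylic coin capsule with a white card and a gold coin inside: a slab 56 mm wide (its x), 10 mm thick (its y), 62 mm tall (its z), 45 g; origin at the centre of its underside; both faces alike. At the start it stands on edge in a slot of the grey stand. Three to five capsules are present, the others are None
- slab4: square clear acrylic coin capsule with a white card and a gold coin inside: a slab 56 mm wide (its x), 10 mm thick (its y), 62 mm tall (its z), 45 g; origin at the centre of its underside; both faces alike. At the start it stands on edge in a slot of the grey stand. Three to five capsules are present, the others are None
- slab5: square clear acrylic coin capsule with a white card and a gold coin inside: a slab 56 mm wide (its x), 10 mm thick (its y), 62 mm tall (its z), 45 g; origin at the centre of its underside; both faces alike. At the start it stands on edge in a slot of the grey stand. Three to five capsules are present, the others are None
- lamp: fixed beige desk lamp; origin at the centre of the underside of its base, a slab 170 mm (its x) by 110 mm (its y), 22 mm high. The stem rises from the base's rear right corner (x = 60, y = -30 mm) and leans away from the robot and to the right; the shade hangs about 300 mm up, beyond the base
- rocker (a joint): 0 = off (start), 0.36 rad = fully on; stays where left. Black V-shaped rocker on the lamp base, 26 mm wide, pivot along the lamp's y at x = -40 mm, 28 mm above the desk; two 22 mm facets. Off, the near (-x) facet stands up at 0.36 rad, the far one is level; pressing the near one level turns the lamp on. 1.5 to 3 N moves it; press from above, closed fingers, to a force stop of about 6 N
- rocker_press (a point): point on top of the raised near facet of the rocker, 16 mm from the pivot towards the lamp's -x; it moves down by about 6 mm as the rocker is pressed home. Pressing here or up to 6 mm farther out (-x) works
- loupe: black plastic loupe, an upright cylinder 44 mm across its foot and 30 mm high, origin at its foot; a bystander to be left alone
- gauge: flat chrome coin gauge, a 110 mm bar (along its y) with two 50 mm jaws to its +x side, 8 mm thick, origin under the middle of the bar; a bystander to be left alone
Not all that is in view belongs to the job. What is shaped like the rack but orange or red is not meant.

How it is judged:
By the outcome, as a careful person would: the job done as asked, in the order asked, and still so for the second after the job is handed in, with the robot touching nothing.
Of slab1, slab2, slab3, slab4, slab5 only 3 to 5 are there at a start; the rules pass over those that are not, and their reading is None.
At some moment in a run one of rack may be knocked a few centimetres aside while the robot is not near it.
It also fails if it takes over 210 s, if anything falls off the work surface, if the arm or the gripper's body presses on something with over 40 N, if the wrist force passes 120 N, or if a joint passes its speed limit or range.

ROBOT

A 7-joint arm with a two-finger parallel gripper is mounted at the origin on the work surface. World frame = base frame: x ahead of the robot, y to its left, z up, the work surface at z = 0. Lengths are in m, angles in rad, forces in N, time in s.
With the tool pointing down it reaches from about 0.4 to 0.9 m from the base axis. Payload 5.6 kg.
Tool frame: the origin (TCP) lies on the centre line of the jaws, within the pads' length; the fingertips stand 25 mm ahead of it and the grasp point (between the pads) lies 6 mm ahead of it; z points along the fingers, y is the direction in which the jaws open and shut (so a half turn about z gives the same grasp; the last joint's range is limited). The gripper opens to 92 mm and grips with 3 to 60 N. Pads are 20 mm wide; open, the fingers measure 128 mm over their backs; the gripper's body (75 mm by 189 mm) begins 69 mm behind the grasp point.
Start: joints at [1.277, 0.468, -0.012, 1.603, 0.006, 1.071, -0.056], TCP at [0.161, -0.63, 0.24] pointing down, gripper open.
Joint ranges: [-2.53, 2.53], [-0.31, 2.02], [-1.57, 1.55], [0.28, 2.44], [-1.29, 4.43], [0.15, 1.84], [-2.92, 2.92]. Speed limits (rad/s): [2.57, 2.57, 3.14, 3.14, 3.14, 3.14, 3.14].

INTERFACE

Orientations are given as a 3x3 rotation matrix whose columns are the frame's x, y, z axes.
In Python, from rig import arm gives the robot as it stands.
- The arm moves only by the tool send_rows, never from a script. Its argument "increments" is a list of rows, each a list of 4 numbers: the shift along the tool's x, y, z in mm, then the turn about the tool's z in rad. A call has 1 to 5 rows; each row is the pose to reach, as a shift and turn from the pose measured when the call began, along the tool's axes at that moment; what a row does not reach only later rows make up. A row lasts 1/12 s, in which the tool goes at most 41.7 mm and 7.16 degrees, less where a joint would pass 70% of its speed; a pose out of reach is approached as far as the arm can. A call with a gripper value outside its range is refused whole. "claw" is the gripper's target within -1 to 1 (shut at 1, half-way at 0, fully open at -1), set as the call begins (left out, the last holds). The fingers move at their own pace and stop on an object; "squeeze" is the grip in N (left out, the last holds). Time passes only in rows, so rows that repeat a pose let the fingers close. It gives the time, the measured TCP pose, the force and the opening at its end, in the units of the state.
- arm.read_state(): the state, without advancing time (a new reading comes with each control period).
- arm.grab_frame(name): name is "scene" or "top"; returns a dict with "pixels" (420x560x3 uint8, blue, green, red), "z_map" (420x560 float32, m along the optical axis (not along the pixel's ray), 0 where there is no reading), "intrinsics" (3x3 intrinsics, pixels), "xyz" and "orientation" of the camera in the world. Camera axes: x right, y down, z forward; pixel columns grow to the right and rows downward; lengths in m; the calibration is good to about 2 mm. A picture is of the moment at which its call begins.
- arm.close_job(): hands the job in, once; it reports no verdict.
Trained networks look in a picture, given as the dict that the camera call returned (one of the last four; its "shot" number tells which), for a name from the list of things; names that differ only in an ending like _2 or _b are one class to them, and where a whole thing is asked for, a point or a joint stands for the part that bears it (a point fixed in the world has none). Each returns a list of dicts, best first, with "confidence" (0 to 1); they miss things now and then, are a little off and sometimes report something else, mostly with a low value. They report only what shows in the picture. A call takes as long as a camera call. They do not tell look-alikes from the thing itself.
- arm.silhouettes(picture, target): "mask" (420x560 bool, what is visible of it) and "rect" ([left, top, right, bottom] in pixels, round what is visible of it).
The state is a dict: "clock": time; "q": joint angles; "dq": joint speeds; "joint_torque": joint torques, N m; "eef_pos": TCP position; "eef_rot": TCP orientation; "wrist_force": force on the tool from outside, world axes, zero at the start; "wrist_torque": the same for the moment, N m; "width": opening from 0.0 (shut) to 1.0 (fully open).
Only numpy, scipy, OpenCV 4.12 (cv2) and the standard library are available. Lean on these libraries where they do the work, as an engineer would, in place of code of your own. Each camera call takes 0.05 s, during which the arm holds its last target.

## Working session

There is one attempt and no reset: what is moved stays moved. The work goes in short steps, Python scripts to look and compute and a tool call to move; the robot and the scene stay as the last step left them, time stands still between calls to the robot, and variables do not carry over. Pictures are saved under pics/ and viewed, and the job is handed in when it is done.

Besides the shell and the picture viewer there is one more tool, called after "Request:" by a JSON object that holds its "op" and its "data". send_rows: Moves the arm, as the interface text tells. Its arguments: {"type":"object","properties":{"increments":{"type":"array"},"claw":{"type":"number"},"squeeze":{"type":"number"}},"required":["increments"]}

```bash
ls; mkdir -p pics; python3 - <<'E'
from rig import arm
import cv2,numpy as np
s=arm.read_state(); print({k:np.round(v,3).tolist() for k,v in s.items()})
for n in("scene","top"):
    f=arm.grab_frame(n); cv2.imwrite(f"pics/{n}0.png",f["pixels"]); print(n,f["intrinsics"],f["xyz"],f["orientation"])
E
```

```text
pics
{'clock': 0.0, 'q': [1.277, 0.468, -0.012, 1.604, 0.006, 1.071, -0.056], 'dq': [-0.001, 0.0, 0.001, 0.001, -0.0, -0.0, -0.001], 'joint_torque': [-0.001, -52.058, -0.013, -24.375, -0.057, 0.017, 0.0], 'eef_pos': [0.161, -0.629, 0.239], 'eef_rot': [[0.969, 0.248, -0.001], [0.248, -0.969, 0.002], [-0.0, -0.002, -1.0]], 'wrist_force': [0.354, -0.238, 0.67], 'wrist_torque': [-0.004, -0.039, 0.054], 'width': 1.003}
scene [[396.68624255   0.         275.92579716]
 [  0.         396.68624255 210.81872359]
 [  0.           0.           1.        ]] [ 1.00628225 -0.26674319  0.75014952] [[ 0.40621346  0.71899616 -0.56394605]
 [ 0.91374602 -0.31443278  0.25729406]
 [ 0.00767032 -0.61981977 -0.78470671]]
top [[521.2863288    0.         279.20181678]
 [  0.         521.2863288  205.68335632]
 [  0.           0.           1.        ]] [ 0.3520972  -0.06529852  1.28630383] [[ 0.00329327 -0.99312845  0.11698309]
 [-0.99998143 -0.00387056 -0.00470795]
 [ 0.00512838 -0.11696541 -0.99312275]]
```

View pics/scene0.png

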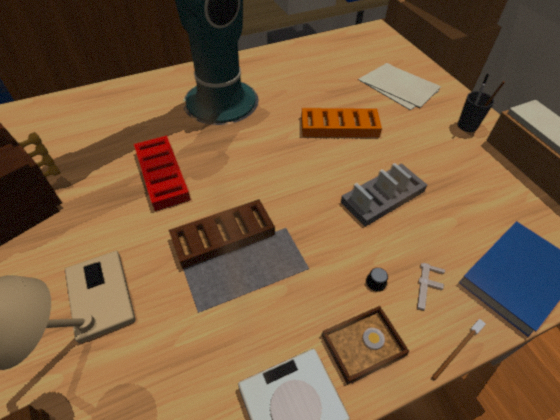

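View pics/top0.png

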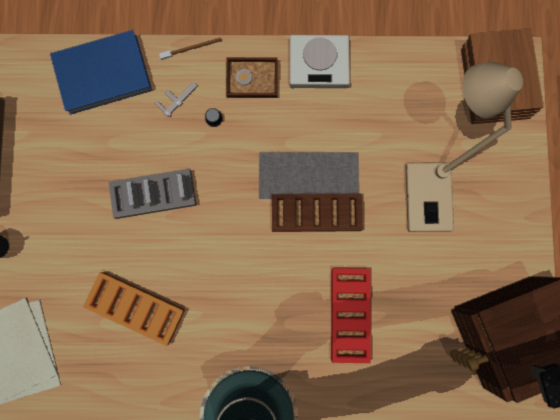

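```bash
cat > h.py <<'E'
import numpy as np,cv2
from rig import arm
def pts(f,mask=None):
    z=f["z_map"];K=f["intrinsics"];v,u=np.mgrid[0:z.shape[0],0:z.shape[1]]
    p=np.stack([(u-K[0,2])/K[0,0]*z,(v-K[1,2])/K[1,1]*z,z],-1)
    P=p@np.asarray(f["orientation"]).T+np.asarray(f["xyz"])
    P[z<=0]=np.nan
    return P
def rect(P):
    (cx,cy),(w,h),a=cv2.minAreaRect((P[:,:2]*1000).astype(np.float32))
    b=cv2.boxPoints(((cx,cy),(w,h),a)); 
    e=b[1]-b[0]; e2=b[2]-b[1]
    L=e if np.linalg.norm(e)>np.linalg.norm(e2) else e2
    ang=np.arctan2(L[1],L[0]); ang=(ang-np.pi/2+np.pi/2)%np.pi-np.pi/2
    yaw=(np.arctan2(L[1],L[0])-np.pi/2+np.pi/2)%np.pi-np.pi/2
    return np.round([cx,cy,w,h],1).tolist(), round(float(yaw),4)  # yaw of long axis relative to y
def proj(f,p):
    R=np.asarray(f["orientation"]);c=(np.atleast_2d(p)-f["xyz"])@R; 
    return (c@np.asarray(f["intrinsics"]).T)[:,:2]/c[:,2:]
E
python3 - <<'E'
from h import *
for n in("top","scene"):
    f=arm.grab_frame(n);P=pts(f)
    for t in("rack","mat","stand","slab1","lamp","rocker","loupe","gauge"):
        for d in arm.silhouettes(f,t):
            Q=P[d["mask"]];Q=Q[~np.isnan(Q[:,0])]
            if len(Q)<5: continue
            zt=np.percentile(Q[:,2],95)
            print(n,t,round(d["confidence"],2),np.round(d["rect"]).tolist(),len(Q),"med",np.round(np.median(Q,0)*1000).tolist(),"ztop",round(zt*1000),"rect top",rect(Q[Q[:,2]>zt-.006]))
E
```

```text
top rack 0.88 [330.0, 268.0, 372.0, 365.0] 3702 med [238.0, -242.0, 31.0] ztop 36 rect top ([241.0, -242.5, 89.7, 219.5], 1.5534)
top rack 0.66 [272.0, 191.0, 366.0, 231.0] 3332 med [486.0, -162.0, 31.0] ztop 36 rect top ([485.8, -162.9, 89.6, 219.3], 0.0202)
top rack 0.56 [85.0, 273.0, 184.0, 346.0] 3835 med [255.0, 273.0, 31.0] ztop 36 rect top ([254.4, 273.9, 220.3, 90.9], -0.4226)
top mat 0.6 [258.0, 153.0, 360.0, 198.0] 4270 med [586.0, -143.0, 1.0] ztop 6 rect top ([583.3, -144.9, 119.4, 249.5], 0.0168)
top slab1 0.8 [147.0, 177.0, 158.0, 207.0] 227 med [529.0, 237.0, 66.0] ztop 75 rect top ([529.5, 239.9, 56.2, 11.1], -1.3984)
top slab1 0.62 [127.0, 179.0, 137.0, 212.0] 211 med [521.0, 276.0, 64.0] ztop 75 rect top ([523.7, 278.2, 53.1, 10.1], -1.4477)
top slab1 0.48 [176.0, 174.0, 189.0, 198.0] 183 med [541.0, 158.0, 68.0] ztop 76 rect top ([541.7, 160.6, 51.2, 10.1], -1.411)
top lamp 0.72 [404.0, 61.0, 525.0, 237.0] 6283 med [605.0, -460.0, 43.0] ztop 355 rect top ([701.8, -490.2, 60.5, 52.0], -0.3041)
top rocker 0.55 [424.0, 204.0, 437.0, 221.0] 193 med [486.0, -442.0, 32.0
[... 1428 characters left out ...]
op 72 rect top ([524.9, 277.7, 54.2, 12.1], -1.3793)
scene lamp 0.74 [3.0, 253.0, 138.0, 371.0] 8457 med [608.0, -449.0, 36.0] ztop 339 rect top ([703.1, -454.3, 26.9, 71.0], 1.5466)
scene rocker 0.55 [88.0, 265.0, 100.0, 284.0] 258 med [486.0, -441.0, 31.0] ztop 37 rect top ([486.7, -441.4, 42.5, 24.5], -1.5028)
scene loupe 0.68 [350.0, 183.0, 375.0, 211.0] 370 med [547.0, 158.0, 53.0] ztop 72 rect top ([544.7, 161.0, 52.5, 12.1], -1.3929)
scene loupe 0.57 [364.0, 268.0, 388.0, 291.0] 430 med [731.0, 88.0, 29.0] ztop 32 rect top ([726.2, 93.8, 35.9, 37.1], 0.1939)
scene gauge 0.77 [415.0, 263.0, 445.0, 310.0] 612 med [774.0, 193.0, 7.0] ztop 10 rect top ([784.3, 188.7, 48.6, 108.9], 0.8414)
```

```bash
cat >> h.py <<'E'
def row(p,yaw,sym=True):
    s=arm.read_state();R=np.array(s["eef_rot"]);d=R.T@(np.array(p)-np.array(s["eef_pos"])*1000)
    psi=np.arctan2(R[1,0],R[0,0]); t=-(yaw-psi); m=np.pi if sym else 2*np.pi
    t=(t+m/2)%m-m/2
    print("ROW",np.round(d,1).tolist(),round(float(t),3),"| psi",round(float(psi),3),"q7",round(s["q"][6],2),"t",round(s["clock"],2),"pos",np.round(np.array(s["eef_pos"])*1000,1),"F",np.round(s["wrist_force"],1))
def look(name,out,box=None,k=4):
    f=arm.grab_frame(name);im=f["pixels"]
    if box: l,t,r,b=box; im=cv2.resize(im[t:b,l:r],None,fx=k,fy=k,interpolation=cv2.INTER_CUBIC)
    cv2.imwrite("pics/"+out+".png",im);return f
E
python3 - <<'E'
from h import *
look("scene","c1",(160,155,440,315),2.8)
look("top","c2",(100,150,470,260),2)
row([485,-310,200],np.pi/2)
f=arm.grab_frame("scene");P=pts(f)
from scipy import stats
# refine mat with both frames
for n in("top","scene"):
    f=arm.grab_frame(n);P=pts(f);m=[d for d in arm.silhouettes(f,"mat")][0]["mask"];Q=P[m];Q=Q[np.abs(Q[:,2])<.008]
    # far long edge
    yb=np.arange(-.25,-.04,.005);e=[np.nanmax(Q[np.abs(Q[:,1]-y)<.003,0]) for y in yb]
    print(n,"far edge slope dx/dy",np.polyfit(yb,e,1),"ymin/max",[np.percentile(Q[:,1],k) for k in(.3,99.7)])
E
```

```text
ROW [392.9, -229.4, 39.6] -1.32 | psi 0.251 q7 -0.06 t 1.1 pos [ 161.3 -629.7  239.6] F [-0.6  1.3  0.5]
top far edge slope dx/dy [0.00339332 0.64110187] ymin/max [np.float64(-0.2686776686057448), np.float64(-0.017973204733865707)]
scene far edge slope dx/dy [-0.00331807  0.63982702] ymin/max [np.float64(-0.27035825583932227), np.float64(-0.02055367427836747)]
```

View pics/c1.png

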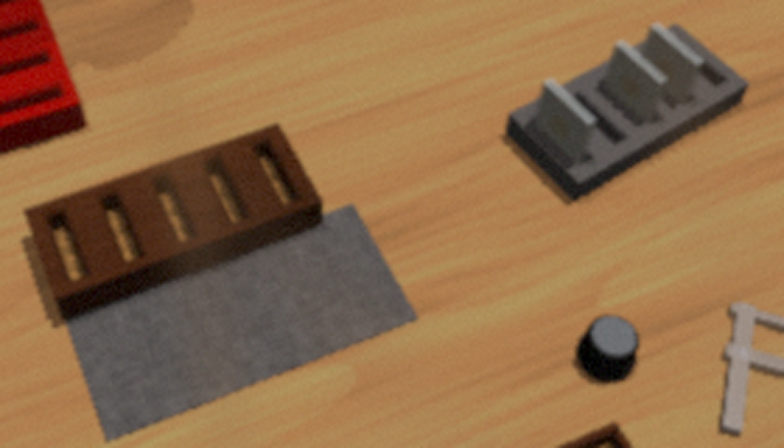

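View pics/c2.png

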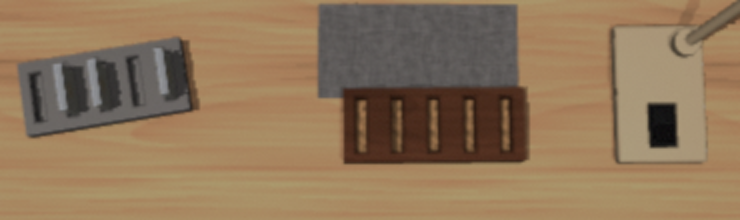

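```bash
python3 - <<'E'
from h import *
for n in("top","scene"):
    f=arm.grab_frame(n);P=pts(f).reshape(-1,3);P=P[~np.isnan(P[:,0])]
    for x in range(50,750,50):
        print(x,[ (int(1000*np.max(q)) if len(q:=P[(abs(P[:,0]*1000-x)<25)&(abs(P[:,1]*1000-y)<25),2]) else None) for y in range(-700,-150,50)])
E
```

```text
50 [6, 5, 5, 159, 7, 7, 8, 7, 8, 8, 7]
100 [None, None, 166, 349, 6, 7, 6, 7, 8, 8, 7]
150 [None, 167, 240, 351, 154, 142, 6, 6, 36, 39, 38]
200 [None, 167, 166, 330, 165, 6, 6, 7, 39, 39, 37]
250 [None, 167, 165, 167, 166, 6, 8, 8, 39, 40, 39]
300 [None, 167, 165, 166, 8, 7, 7, 6, 39, 40, 37]
350 [145, 161, 8, 7, 6, 6, 7, 7, 37, 37, 38]
400 [8, 6, 8, 7, 6, 9, 8, 8, 7, 6, 6]
450 [9, 8, 6, 7, 28, 42, 28, 7, 6, 40, 38]
500 [5, 8, 8, 9, 28, 39, 30, 7, 8, 38, 38]
550 [8, 7, 7, 7, 43, 42, 30, 7, 8, 38, 37]
600 [7, 7, 7, 173, 169, 64, 29, 7, 8, 8, 9]
650 [6, 7, 7, 284, 350, 343, 7, 7, 7, 9, 8]
700 [9, 60, 71, 57, 364, 356, 313, 9, 9, 6, 8]
50 [None, None, None, 4, 3, 2, 4, 3, 3, 4, 4]
100 [None, None, None, 150, 3, 3, 3, 4, 4, 3, 5]
150 [None, None, None, 162, 150, 141, 4, 5, 34, 35, 35]
200 [None, None, None, 162, 164, 3, 3, 3, 34, 35, 34]
250 [None, None, None, 163, 162, 3, 3, 4, 34, 36, 35]
300 [None, 4, 104, 160, 4, 4, 3, 3, 35, 35, 35]
350 [None, 2, 4, 4, 5, 3, 3, 3, 35, 34, 34]
400 [None, 2, 3, 4, 3, 3, 4, 3, 4, 3, 2]
450 [None, None, None, 4, 24, 38, 25, 3, 5, 34, 35]
500 [None, None, None, 3, 26, 37, 28, 3, 4, 34, 35]
550 [None, None, None, 3, 41, 41, 25, 3, 3, 35, 36]
600 [None, 2, 2, 4, 119, 57, 25, 5, 3, 4, 4]
650 [None, 3, 4, 4, 4, 337, 3, 3, 3, 5, 4]
700 [None, 2, 83, 83, 3, 347, 310, 3, 4, 4, 3]
```

Request:
{"op": "send_rows", "data": {"increments": [[40,-23,0,-0.12],[80,-46,0,-0.24],[120,-69,0,-0.36],[155,-90,0,-0.48],[190,-111,0,-0.6]], "claw": 0.2}}

```text
clock: 1.87
eef_pos: [0.3106, -0.4819, 0.2398]
eef_rot: [[0.655, 0.755, 0.0], [0.755, -0.655, -0.001], [-0.0, 0.001, -1.0]]
wrist_force: [1.1, -0.0, -0.3]
width: 0.66
```

```bash
python3 -c "
from h import *
row([486,-310,240],np.pi/2);row([486,-320,34],np.pi/2)"
```

```text
ROW [244.7, 19.9, -0.2] -0.714 | psi 0.856 q7 0.15 t 1.87 pos [ 310.6 -481.9  239.8] F [ 1.1 -0.  -0.3]
ROW [237.3, 26.3, 205.8] -0.714 | psi 0.856 q7 0.15 t 1.87 pos [ 310.6 -481.9  239.8] F [ 1.1 -0.  -0.3]
```

Request:
{"op": "send_rows", "data": {"increments": [[39,5,0,-0.12],[78,10,0,-0.24],[117,15,0,-0.36],[156,20,0,-0.48],[195,23,20,-0.6]]}}

```text
clock: 2.28
eef_pos: [0.4579, -0.3508, 0.2243]
eef_rot: [[0.108, 0.994, 0.006], [0.994, -0.108, -0.005], [-0.005, 0.007, -1.0]]
wrist_force: [0.8, -0.4, -0.1]
width: 0.4
```

```bash
python3 -c "
from h import *
row([486,-310,100],np.pi/2);row([486,-310,34],np.pi/2)"
```

```text
ROW [44.1, 22.6, 124.3] -0.108 | psi 1.462 q7 0.34 t 2.28 pos [ 457.9 -350.8  224.3] F [ 0.8 -0.4 -0.1]
ROW [44.4, 22.2, 190.3] -0.108 | psi 1.462 q7 0.34 t 2.28 pos [ 457.9 -350.8  224.3] F [ 0.8 -0.4 -0.1]
```

Request:
{"op": "send_rows", "data": {"increments": [[38,22,30,-0.1],[42,22.5,70,-0.108],[42,22.5,110,-0.108],[42,22.5,150,-0.108],[42,22.5,188,-0.108]]}}

```text
clock: 2.7
eef_pos: [0.4864, -0.312, 0.0348]
eef_rot: [[-0.001, 1.0, 0.007], [1.0, 0.001, -0.006], [-0.006, 0.007, -1.0]]
wrist_force: [0.4, -0.5, 0.8]
width: 0.402
```

```bash
python3 -c "
from h import *
row([486,-312,34],np.pi/2);row([486,-283,34],np.pi/2);row([486,-265,34],np.pi/2)
look('scene','p1');look('top','p2')"
```

```text
ROW [0.0, -0.4, 0.8] 0.001 | psi 1.571 q7 0.23 t 2.7 pos [ 486.4 -312.    34.8] F [ 0.4 -0.5  0.8]
ROW [29.0, -0.4, 0.6] 0.001 | psi 1.571 q7 0.23 t 2.7 pos [ 486.4 -312.    34.8] F [ 0.4 -0.5  0.8]
ROW [47.0, -0.4, 0.5] 0.001 | psi 1.571 q7 0.23 t 2.7 pos [ 486.4 -312.    34.8] F [ 0.4 -0.5  0.8]
```

View pics/p1.png

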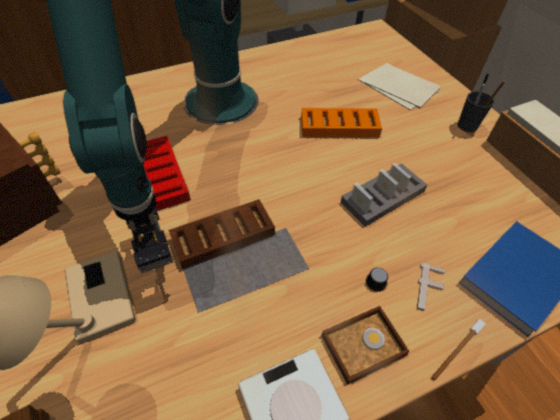

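Request:
{"op": "send_rows", "data": {"increments": [[12,0,0,0],[24,0,0,0],[28,0,0,0],[32,0,0,0],[36,0,0,0]]}}

```text
clock: 3.22
eef_pos: [0.4827, -0.2753, 0.0323]
eef_rot: [[-0.0, 1.0, -0.001], [1.0, 0.0, -0.002], [-0.002, -0.001, -1.0]]
wrist_force: [-0.6, -6.2, 3.4]
width: 0.401
```

Request:
{"op": "send_rows", "data": {"increments": [[3,0,0,0],[6,0,0,0],[8,0,0,0],[8,0,0,0],[8,0,0,0]]}}

```text
clock: 3.63
eef_pos: [0.4838, -0.2693, 0.0339]
eef_rot: [[0.001, 1.0, 0.001], [1.0, -0.001, -0.006], [-0.006, 0.001, -1.0]]
wrist_force: [-0.1, -5.7, 4.3]
width: 0.399
```

```bash
cat >> h.py <<'E'
def rackpose():
    for n in("top","scene"):
        f=arm.grab_frame(n);P=pts(f);im=f["pixels"].astype(int)
        for d in arm.silhouettes(f,"rack"):
            m=d["mask"]; 
            if np.median(im[m][:,2])>110: continue
            Q=P[m];Q=Q[~np.isnan(Q[:,0])];zt=np.percentile(Q[:,2],90);T=Q[abs(Q[:,2]-.032)<.006]
            print(n,round(d["confidence"],2),len(Q),"bgr",np.median(im[m],0),rect(T))
E
python3 -c "
from h import *
row([486,-265,34],np.pi/2);rackpose()
look('top','p3')"
```

```text
ROW [4.3, 2.2, -0.1] -0.001 | psi 1.57 q7 0.15 t 3.63 pos [ 483.8 -269.3   33.9] F [-0.1 -5.7  4.3]
top 0.57 3318 bgr [32. 47. 79.] ([487.5, -148.6, 88.7, 213.8], 0.0042)
scene 0.69 3658 bgr [26. 44. 76.] ([487.6, -150.5, 92.5, 219.4], 0.0042)
```

View pics/p3.png

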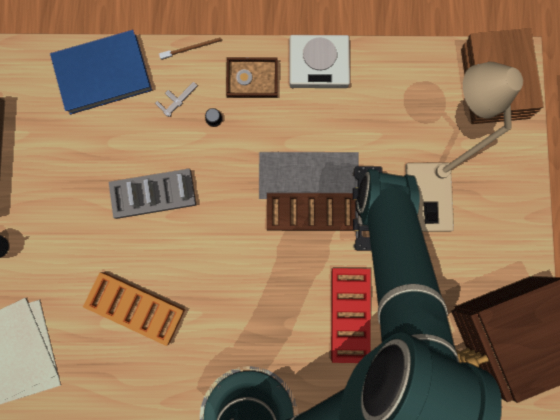

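Request:
{"op": "send_rows", "data": {"increments": [[3,0.5,0,0],[6,0.5,0,0],[8,0.5,0,0],[8,0.5,0,0],[8,0.5,0,0]]}}

```text
clock: 4.3
eef_pos: [0.4851, -0.2617, 0.0346]
eef_rot: [[0.001, 1.0, 0.003], [1.0, -0.001, -0.007], [-0.007, 0.003, -1.0]]
wrist_force: [-0.4, -3.9, 3.9]
width: 0.401
```

```bash
python3 -c "
from h import *
row([486,-263,34],np.pi/2);rackpose()"
```

```text
ROW [-1.3, 0.9, 0.6] -0.001 | psi 1.57 q7 0.14 t 4.3 pos [ 485.1 -261.7   34.6] F [-0.4 -3.9  3.9]
top 0.8 3251 bgr [32. 47. 78.] ([489.1, -140.2, 90.7, 211.9], 0.0)
top 0.48 182 bgr [22. 21. 22.] ([487.1, -441.8, 26.1, 42.7], 1.5374)
scene 0.68 3649 bgr [27. 45. 77.] ([488.1, -142.8, 94.0, 220.1], 0.001)
```

Request:
{"op": "send_rows", "data": {"increments": [[-25,0,0,0],[-45,0,-20,0.1],[-45,0,-60,0.22],[-45,-20,-100,0.34],[-40,-50,-110,0.46]], "claw": -1}}

```text
clock: 4.92
eef_pos: [0.439, -0.3005, 0.1481]
eef_rot: [[0.448, 0.894, 0.011], [0.894, -0.448, -0.007], [-0.002, 0.013, -1.0]]
wrist_force: [-0.2, -0.5, 1.0]
width: 0.743
```

```bash
python3 -c "
from h import *
row([392,-143,144],0)"
```

```text
ROW [119.8, -112.6, 2.5] 1.106 | psi 1.106 q7 -0.07 t 4.92 pos [ 439.  -300.5  148.1] F [-0.2 -0.5  1. ]
```

Request:
{"op": "send_rows", "data": {"increments": [[24,-22,0,0.12],[48,-45,0,0.24],[72,-67,0,0.36],[96,-90,0,0.48],[119,-112,2,0.6]]}}

```text
clock: 5.33
eef_pos: [0.3907, -0.1408, 0.144]
eef_rot: [[0.877, 0.481, 0.009], [0.481, -0.877, -0.005], [0.006, 0.009, -1.0]]
wrist_force: [0.0, 0.7, 0.6]
width: 1.002
```

```bash
python3 -c "
from h import *
row([392,-143,144],0);row([395,-143,34],0)"
```

```text
ROW [0.1, 2.6, 0.0] 0.501 | psi 0.501 q7 -0.89 t 5.33 pos [ 390.7 -140.8  144. ] F [0.  0.7 0.6]
ROW [2.1, 3.0, 110.0] 0.501 | psi 0.501 q7 -0.89 t 5.33 pos [ 390.7 -140.8  144. ] F [0.  0.7 0.6]
```

Request:
{"op": "send_rows", "data": {"increments": [[2,3,20,0.12],[2,3,40,0.24],[2,3,65,0.36],[2,3,90,0.48],[2,3,110,0.501]]}}

```text
clock: 5.75
eef_pos: [0.3935, -0.1411, 0.0321]
eef_rot: [[1.0, -0.004, 0.007], [-0.004, -1.0, -0.003], [0.007, 0.003, -1.0]]
wrist_force: [0.4, 0.5, 0.4]
width: 1.001
```

```bash
python3 -c "
from h import *
row([395,-143,34],0);row([526,-143,34],0);rackpose();look('scene','p4')"
```

```text
ROW [1.5, 1.9, -1.8] -0.004 | psi -0.004 q7 -1.41 t 5.75 pos [ 393.5 -141.1   32.1] F [0.4 0.5 0.4]
ROW [132.5, 1.5, -1.0] -0.004 | psi -0.004 q7 -1.41 t 5.75 pos [ 393.5 -141.1   32.1] F [0.4 0.5 0.4]
top 0.77 3087 bgr [32. 48. 79.] ([488.8, -143.6, 91.0, 218.5], 0.0058)
top 0.65 1785 bgr [ 26.  28. 103.] ([240.8, -260.2, 220.1, 59.9], -1.5572)
scene 0.89 3969 bgr [24. 42. 73.] ([488.4, -142.6, 93.3, 220.3], 0.0062)
scene 0.56 2176 bgr [ 7. 11. 94.] ([239.7, -243.7, 89.9, 224.5], 1.554)
```

View pics/p4.png

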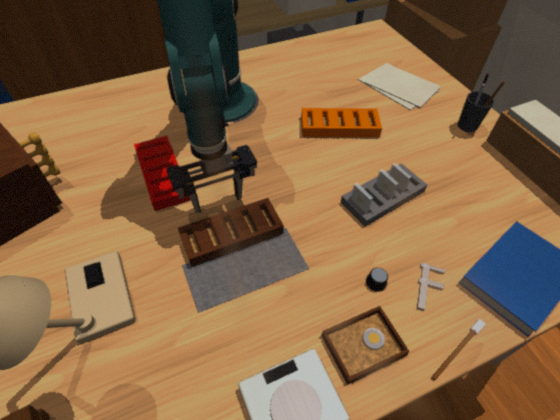

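Request:
{"op": "send_rows", "data": {"increments": [[18,1.5,-1.5,0],[34,1.5,-1.5,0],[42,1.5,-1.5,0],[50,1.5,-1.5,0],[58,1.5,-1.5,0]]}}

```text
clock: 6.42
eef_pos: [0.45, -0.1435, 0.0369]
eef_rot: [[1.0, 0.002, 0.003], [0.002, -1.0, -0.004], [0.003, 0.004, -1.0]]
wrist_force: [-8.0, 0.0, 6.6]
width: 1.002
```

Request:
{"op": "send_rows", "data": {"increments": [[10,0,0,0],[20,0,0,0],[30,0,0,0],[40,0,0,0],[50,0,0,0]]}}

```text
clock: 6.83
eef_pos: [0.4994, -0.1434, 0.0372]
eef_rot: [[1.0, 0.002, -0.0], [0.002, -1.0, -0.003], [-0.0, 0.003, -1.0]]
wrist_force: [-8.2, -0.1, 7.2]
width: 1.0
```

```bash
python3 -c "
from h import *
row([526,-143,34],0);rackpose()"
```

```text
ROW [26.6, -0.4, 3.2] 0.002 | psi 0.002 q7 -1.44 t 6.83 pos [ 499.4 -143.4   37.2] F [-8.2 -0.1  7.2]
top 0.91 792 bgr [ 27.  28. 105.] ([293.0, -267.5, 42.0, 114.6], 1.5558)
top 0.79 844 bgr [29. 41. 69.] ([554.7, -143.0, 89.0, 218.3], 0.0099)
top 0.56 189 bgr [22. 21. 23.] ([487.2, -442.9, 42.7, 28.3], -1.5628)
top 0.4 180 bgr [102.5 103.5 104. ] ([543.5, 156.1, 51.8, 1.5], -1.4022)
scene 0.97 4360 bgr [23. 40. 64.] ([557.5, -142.2, 93.2, 220.0], 0.0034)
scene 0.97 2567 bgr [ 8. 12. 97.] ([240.1, -243.2, 89.9, 224.9], 1.5589)
```

Request:
{"op": "send_rows", "data": {"increments": [[9,0,1,0],[17,0,1,0],[23,0,1,0],[27.5,0,1,0],[27.5,0,1,0]]}}

```text
clock: 7.45
eef_pos: [0.5302, -0.1432, 0.0366]
eef_rot: [[1.0, 0.002, 0.007], [0.002, -1.0, -0.004], [0.007, 0.004, -1.0]]
wrist_force: [0.4, 0.4, 0.1]
width: 1.002
```

Request:
{"op": "send_rows", "data": {"increments": [[0,0,0,0],[-10,0,0,0],[-40,0,-30,0],[-40,0,-70,0],[-40,0,-110,0]]}}

```text
clock: 7.87
eef_pos: [0.4864, -0.1427, 0.1462]
eef_rot: [[1.0, 0.002, 0.004], [0.002, -1.0, -0.003], [0.004, 0.003, -1.0]]
wrist_force: [1.6, -0.5, 0.4]
width: 1.0
```

```bash
python3 -c "
from h import *
row([526,-143,34],0);rackpose();look('top','p6');look('scene','p5')"
```

```text
ROW [39.3, 0.0, 112.3] 0.002 | psi 0.002 q7 -1.41 t 7.87 pos [ 486.4 -142.7  146.2] F [ 1.6 -0.5  0.4]
top 0.95 1230 bgr [29. 42. 70.] ([586.9, -140.7, 89.2, 214.0], 0.0105)
top 0.64 1921 bgr [ 27.  28. 104.] ([240.9, -263.4, 49.1, 218.9], 1.5557)
scene 0.92 4737 bgr [26. 45. 76.] ([585.4, -141.9, 220.5, 92.7], -0.0038)
scene 0.56 2128 bgr [ 7. 11. 95.] ([240.2, -243.7, 89.3, 224.9], 1.5505)
scene 0.43 313 bgr [67.  75.5 83. ] ([543.6, 278.2, 20.8, 8.9], -1.0159)
```

View pics/p5.png

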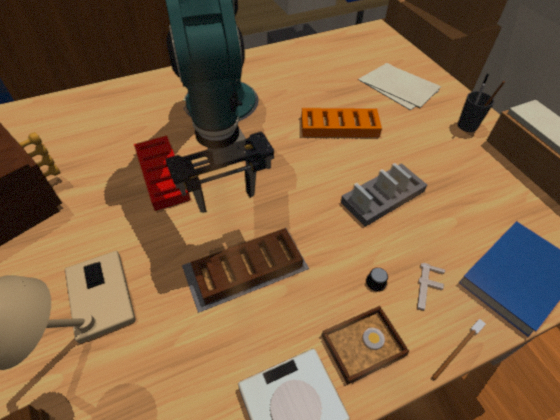

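View pics/p6.png

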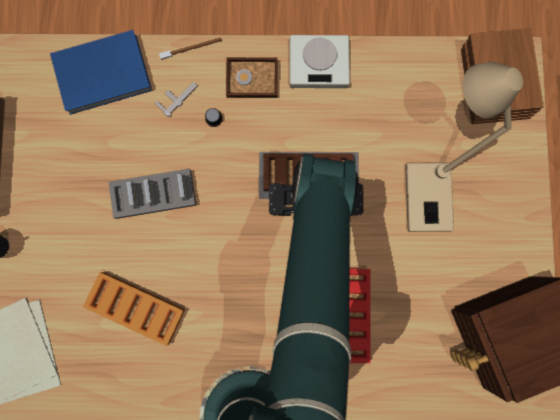

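```bash
python3 -c "
from h import *
row([524,278.5,140],0.17)
f=arm.grab_frame('top');P=pts(f)
f2=arm.grab_frame('scene');P2=pts(f2)
A=np.array([530.5,240]);c,s=np.cos(.17),np.sin(.17)
for p in(P,P2):
    p=p.reshape(-1,3)*1000;p=p[~np.isnan(p[:,0])];l=(p[:,:2]-A)@np.array([[c,-s],[s,c]])
    m=(abs(l[:,0])<60)&(abs(l[:,1])<110)
    T=p[m&(p[:,2]>15)&(p[:,2]<35)];print('stand',rect(T/1000))
    for o in(-80,0,40):
        k=(abs(l[:,0])<45)&(abs(l[:,1]-o)<15)&(p[:,2]>66);print(o,rect(p[k]/1000),k.sum(),np.median(p[k],0).round(1), 'local',np.median(l[k],0).round(1))
"
```

```text
ROW [36.3, -421.2, 4.2] -0.168 | psi 0.002 q7 -1.41 t 8.17 pos [ 488.6 -142.8  145.5] F [ 0.1  0.3 -1. ]
stand ([531.9, 240.7, 92.2, 201.9], 0.1714)
-80 ([543.2, 161.2, 55.1, 10.8], -1.3951) 109 [543.  160.5  72.5] local [ -0.8 -80. ]
0 ([530.1, 239.7, 55.7, 11.0], -1.4029) 113 [529.  239.5  72.4] local [-1.4 -1. ]
40 ([524.2, 279.6, 55.3, 12.2], -1.4264) 111 [523.7 278.9  72.5] local [-0.  39.3]
stand ([530.8, 239.8, 92.8, 203.9], 0.1734)
-80 ([542.6, 160.1, 56.6, 12.4], -1.3828) 119 [544.2 159.8  71.1] local [ -0.2 -82.1]
0 ([529.2, 239.2, 56.8, 13.3], -1.4521) 110 [531.9 238.   71. ] local [ 1.  -2.5]
40 ([523.5, 278.2, 56.6, 11.8], -1.4286) 106 [525.1 277.9  71.1] local [ 0.9 37.6]
```

Request:
{"op": "send_rows", "data": {"increments": [[4,-41,0,-0.03],[8,-82,0,-0.06],[12,-123,0,-0.1],[16,-164,0,-0.13],[20,-205,0,-0.168]], "claw": 0.48}}

```text
clock: 8.68
eef_pos: [0.5071, 0.0642, 0.1431]
eef_rot: [[0.985, 0.171, 0.003], [0.171, -0.985, -0.003], [0.002, 0.004, -1.0]]
wrist_force: [0.2, -0.3, -0.9]
width: 0.662
```

```bash
python3 -c "
from h import *
row([524,279,140],0.17)"
```

```text
ROW [53.3, -208.8, 2.4] 0.002 | psi 0.172 q7 -1.7 t 8.68 pos [507.1  64.2 143.1] F [ 0.2 -0.3 -0.9]
```

Request:
{"op": "send_rows", "data": {"increments": [[10,-41,0,0],[20,-82,0,0],[31,-123,0,0],[42,-164,0,0],[53,-203,2,0]]}}

```text
clock: 9.1
eef_pos: [0.5236, 0.2719, 0.1393]
eef_rot: [[0.985, 0.171, 0.001], [0.171, -0.985, -0.004], [0.0, 0.004, -1.0]]
wrist_force: [-0.2, -0.5, 0.2]
width: 0.3
```

Request:
{"op": "send_rows", "data": {"increments": [[0,-6,0,0],[0,-6,0,0],[0,-6,0,0]]}}

```text
clock: 9.35
eef_pos: [0.5217, 0.2772, 0.1376]
eef_rot: [[0.985, 0.172, -0.001], [0.172, -0.985, -0.006], [-0.003, 0.006, -1.0]]
wrist_force: [0.2, -0.3, -0.1]
width: 0.262
```

```bash
python3 -c "
from h import *
row([524,279,63],0.17)"
```

```text
ROW [2.8, -1.8, 74.6] 0.003 | psi 0.173 q7 -2.08 t 9.35 pos [521.7 277.2 137.6] F [ 0.2 -0.3 -0.1]
```

Request:
{"op": "send_rows", "data": {"increments": [[3,-2,20,0],[3,-2,40,0],[3,-2,55,0],[3,-2,68,0],[3,-2,75,0]]}}

```text
clock: 9.77
eef_pos: [0.5238, 0.2763, 0.0606]
eef_rot: [[0.986, 0.169, -0.004], [0.169, -0.986, -0.008], [-0.005, 0.008, -1.0]]
wrist_force: [0.4, 1.1, -0.3]
width: 0.259
```

```bash
python3 -c "
from h import *
row([524,279,63],0.17);look('scene','g1',(320,90,460,230),5)"
```

```text
ROW [0.6, -2.6, -2.4] 0.0 | psi 0.17 q7 -2.11 t 9.77 pos [523.8 276.3  60.6] F [ 0.4  1.1 -0.3]
```

View pics/g1.png

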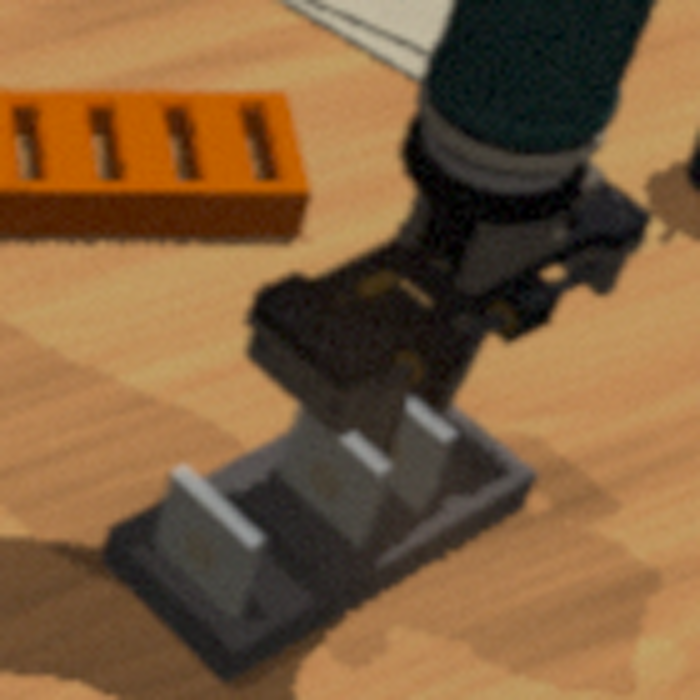

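Request:
{"op": "send_rows", "data": {"increments": [[0.5,-2.5,-2.5,0],[0.5,-2.5,-2.5,0]]}}

```text
clock: 9.98
eef_pos: [0.5241, 0.2789, 0.0632]
eef_rot: [[0.986, 0.169, -0.004], [0.169, -0.986, -0.008], [-0.005, 0.008, -1.0]]
wrist_force: [-0.5, 0.4, 0.2]
width: 0.263
```

Request:
{"op": "send_rows", "data": {"increments": [[0,0,0,0],[0,0,0,0],[0,0,0,0],[0,0,0,0],[0,0,0,0]], "claw": 1, "squeeze": 15}}

```text
clock: 10.4
eef_pos: [0.5246, 0.2797, 0.0641]
eef_rot: [[0.986, 0.169, -0.002], [0.169, -0.986, -0.007], [-0.004, 0.007, -1.0]]
wrist_force: [0.6, 0.5, 4.1]
width: 0.105
```

```bash
python3 -c "
from h import *
row([524,279,63],0.17)"
```

```text
ROW [-0.7, 0.6, 1.1] 0.0 | psi 0.17 q7 -2.12 t 10.4 pos [524.6 279.7  64.1] F [0.6 0.5 4.1]
```

Request:
{"op": "send_rows", "data": {"increments": [[0,0,-8,0],[0,0,-20,0],[0,0,-45,0],[0,0,-70,0],[0,0,-80,0]]}}

```text
clock: 10.82
eef_pos: [0.5263, 0.2809, 0.148]
eef_rot: [[0.986, 0.169, 0.002], [0.169, -0.986, -0.005], [0.001, 0.005, -1.0]]
wrist_force: [0.9, 0.1, -0.3]
width: 0.11
```

```bash
python3 -c "
from h import *
row([584,-54,145],0);rackpose();look('scene','g2')"
```

```text
ROW [0.3, 339.8, 4.9] 0.17 | psi 0.17 q7 -2.08 t 10.82 pos [526.3 280.9 148. ] F [ 0.9  0.1 -0.3]
top 0.62 3398 bgr [35. 52. 85.] ([585.8, -143.0, 91.3, 218.6], 0.006)
scene 0.78 4617 bgr [28. 49. 85.] ([585.3, -141.9, 92.4, 220.2], 0.0036)
```

View pics/g2.png

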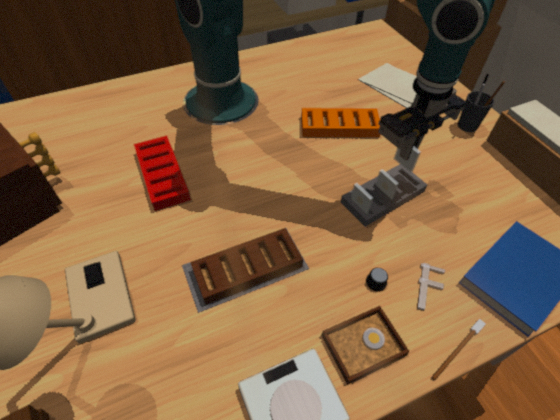

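Request:
{"op": "send_rows", "data": {"increments": [[0,30,0,0],[0,70,0,0.03],[0,111,0,0.06],[0,152,0,0.1],[0,193,0,0.13]]}}

```text
clock: 11.48
eef_pos: [0.5556, 0.0873, 0.1428]
eef_rot: [[0.999, 0.039, -0.007], [0.039, -0.999, -0.009], [-0.008, 0.009, -1.0]]
wrist_force: [0.8, -0.8, -0.9]
width: 0.11
```

```bash
python3 -c "
from h import *
row([584.5,-54.5,148],0.005)"
```

```text
ROW [23.3, 142.8, -4.2] 0.034 | psi 0.039 q7 -1.85 t 11.48 pos [555.6  87.3 142.8] F [ 0.8 -0.8 -0.9]
```

Request:
{"op": "send_rows", "data": {"increments": [[7,40,-3,0.02],[13,80,-4,0.034],[19,115,-4,0.034],[23,138,-4,0.034],[23,143,-4,0.034]]}}

```text
clock: 11.9
eef_pos: [0.5836, -0.0612, 0.1461]
eef_rot: [[1.0, -0.003, -0.01], [-0.003, -1.0, -0.012], [-0.01, 0.012, -1.0]]
wrist_force: [-0.6, -0.4, -0.3]
width: 0.114
```

Request:
{"op": "send_rows", "data": {"increments": [[0,0,0,0],[0,0,0,0]]}}

```text
clock: 12.07
eef_pos: [0.5825, -0.0615, 0.1446]
eef_rot: [[1.0, -0.004, -0.013], [-0.004, -1.0, -0.012], [-0.013, 0.012, -1.0]]
wrist_force: [-0.6, -0.3, -0.7]
width: 0.106
```

```bash
cat >> h.py <<'E'
def slots(f=None):
    # slot centres from depth: points clearly below the top within rack
    for n in("top","scene"):
        f=arm.grab_frame(n);P=pts(f);im=f["pixels"].astype(int)
        for d in arm.silhouettes(f,"rack"):
            m=d["mask"]
            Q=P[m];Q=Q[~np.isnan(Q[:,0])]
            if abs(np.median(Q[:,0])-.58)>.06 or abs(np.median(Q[:,1])+.14)>.08: continue
            T=Q[abs(Q[:,2]-.032)<.006]; r=rect(T);print(n,r)
            c=np.array(r[0][:2]);
            for o in(-88,-44,0,44,88):
                k=(Q[:,2]<.024)&(abs(Q[:,1]*1000-c[1]-o)<14)&(abs(Q[:,0]*1000-c[0])<30);
                if k.sum()>5:print("  ",o,np.round(Q[k].mean(0)*1000,1),k.sum())
E
python3 -c "
from h import *
row([584.5,-54.5,68],0.005);slots();look('scene','g3',(150,90,330,310),3)"
```

```text
ROW [3.0, -7.9, 76.4] -0.009 | psi -0.004 q7 -1.62 t 12.07 pos [582.5 -61.5 144.6] F [-0.6 -0.3 -0.7]
top ([585.9, -189.5, 90.9, 125.5], 0.0075)
   -44 [ 585.9 -232.    11.7] 122
   0 [ 585.6 -187.3   11.2] 121
   44 [ 575.5 -142.5   11.1] 80
scene ([585.7, -141.7, 220.5, 92.3], -0.001)
   -88 [ 582.5 -229.1   11.1] 140
   -44 [ 582.9 -184.2   11.7] 135
   0 [ 582.5 -139.4   11.6] 122
   44 [582.8 -94.7  12.3] 120
   88 [582.7 -49.8  12.8] 113
```

View pics/g3.png

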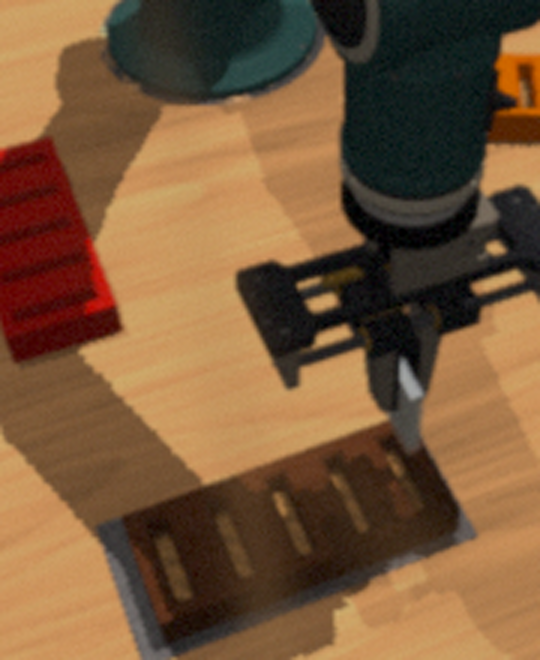

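Request:
{"op": "send_rows", "data": {"increments": [[3,-7.5,10,-0.009],[3,-7.5,20,-0.009],[3,-7.5,28,-0.009],[3,-7.5,28,-0.009]]}}

```text
clock: 12.65
eef_pos: [0.5846, -0.0516, 0.1152]
eef_rot: [[1.0, 0.01, -0.015], [0.009, -1.0, -0.011], [-0.015, 0.011, -1.0]]
wrist_force: [-1.1, -0.1, -0.4]
width: 0.108
```

```bash
python3 -c "
from h import *
row([585,-54,68],0.003)"
```

```text
ROW [1.1, 1.9, 47.2] 0.006 | psi 0.009 q7 -1.63 t 12.65 pos [584.6 -51.6 115.2] F [-1.1 -0.1 -0.4]
```

Request:
{"op": "send_rows", "data": {"increments": [[1,2,8,0],[1,2,16,0],[1,2,19,0],[1,2,19,0]]}}

```text
clock: 12.98
eef_pos: [0.5845, -0.054, 0.095]
eef_rot: [[1.0, 0.009, -0.017], [0.009, -1.0, -0.011], [-0.017, 0.011, -1.0]]
wrist_force: [0.3, 0.7, -0.3]
width: 0.11
```

```bash
python3 -c "
from h import *
row([585,-54,64],0.003);look('scene','g4',(230,180,330,290),6)"
```

```text
ROW [1.0, -0.3, 31.0] 0.006 | psi 0.009 q7 -1.63 t 12.98 pos [584.5 -54.   95. ] F [ 0.3  0.7 -0.3]
```

View pics/g4.png

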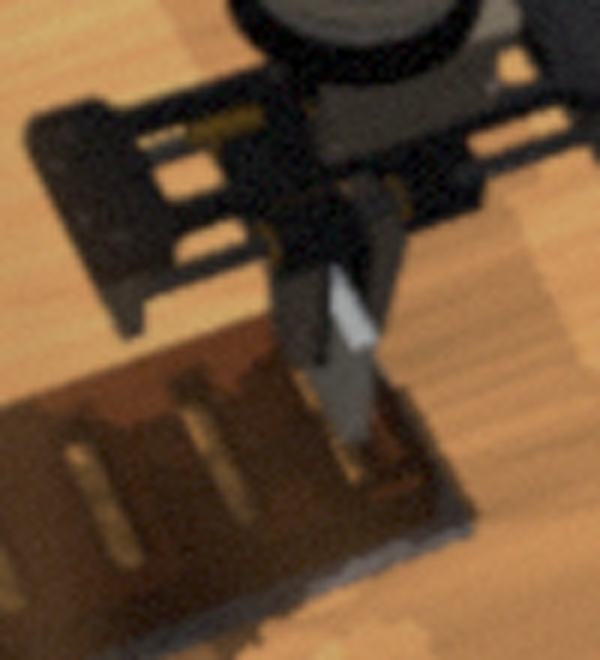

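Request:
{"op": "send_rows", "data": {"increments": [[1,0,5,0.006],[1,0,10,0.006],[1,0,15,0.006],[1,0,20,0.006]]}}

```text
clock: 13.37
eef_pos: [0.5858, -0.0538, 0.0753]
eef_rot: [[1.0, 0.003, -0.015], [0.003, -1.0, -0.011], [-0.015, 0.01, -1.0]]
wrist_force: [-0.4, 0.2, -0.2]
width: 0.108
```

Request:
{"op": "send_rows", "data": {"increments": [[0,0,4,0],[0,0,8,0],[0,0,10,0],[0,0,10,0]]}}

```text
clock: 13.7
eef_pos: [0.5852, -0.0538, 0.0646]
eef_rot: [[1.0, 0.004, -0.016], [0.003, -1.0, -0.01], [-0.016, 0.01, -1.0]]
wrist_force: [-0.6, 0.8, -0.6]
width: 0.105
```

```bash
python3 -c "
from h import *
row([585,-54,64],0.003)"
```

```text
ROW [-0.2, 0.2, 0.6] 0.0 | psi 0.003 q7 -1.64 t 13.7 pos [585.2 -53.8  64.6] F [-0.6  0.8 -0.6]
```

Request:
{"op": "send_rows", "data": {"increments": [[0,0,1,0],[0,0,2,0],[0,0,2,0]]}}

```text
clock: 13.95
eef_pos: [0.5854, -0.0538, 0.064]
eef_rot: [[1.0, 0.003, -0.016], [0.003, -1.0, -0.011], [-0.016, 0.01, -1.0]]
wrist_force: [-3.8, -1.0, 10.3]
width: 0.112
```

Request:
{"op": "send_rows", "data": {"increments": [[0,0,0,0],[0,0,0,0],[0,0,0,0],[0,0,0,0]], "claw": 0.48}}

```text
clock: 14.28
eef_pos: [0.5854, -0.054, 0.064]
eef_rot: [[1.0, 0.003, -0.016], [0.003, -1.0, -0.011], [-0.016, 0.011, -1.0]]
wrist_force: [0.2, 0.3, 0.0]
width: 0.261
```

Request:
{"op": "send_rows", "data": {"increments": [[0,0,-15,0],[0,0,-35,0],[0,0,-60,0],[0,0,-80,0]]}}

```text
clock: 14.62
eef_pos: [0.5867, -0.0532, 0.145]
eef_rot: [[1.0, 0.003, -0.016], [0.003, -1.0, -0.011], [-0.016, 0.011, -1.0]]
wrist_force: [-0.1, -0.4, 0.5]
width: 0.263
```

```bash
python3 -c "
from h import *
row([529.7,239.5,140],0.17);look('scene','g5',(150,170,330,310),4)
for n in('top','scene'):
    f=arm.grab_frame(n);P=pts(f).reshape(-1,3)*1000
    k=(abs(P[:,0]-585)<40)&(abs(P[:,1]+54)<15)&(P[:,2]>50)&(P[:,2]<85)
    if k.sum()>5:print(n,k.sum(),np.percentile(P[k,2],[50,90,98]),rect(P[k]/1000))
"
```

```text
ROW [-56.0, -292.9, 2.7] -0.167 | psi 0.003 q7 -1.62 t 14.62 pos [586.7 -53.2 145. ] F [-0.1 -0.4  0.5]
scene 178 [69.68477887 72.84518474 73.50980343] ([585.8, -55.7, 54.7, 10.7], -1.5618)
```

View pics/g5.png

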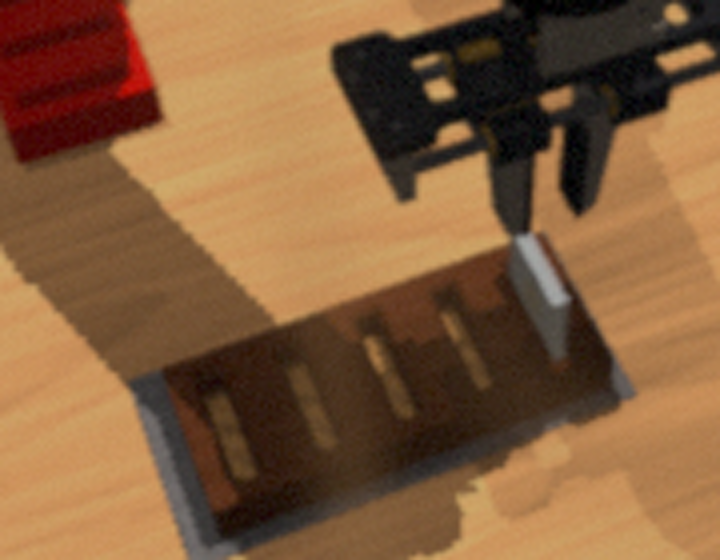

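Request:
{"op": "send_rows", "data": {"increments": [[-8,-41,0,-0.03],[-16,-82,0,-0.06],[-24,-123,0,-0.1],[-32,-164,0,-0.13],[-40,-205,0,-0.167]]}}

```text
clock: 15.18
eef_pos: [0.5456, 0.1525, 0.1421]
eef_rot: [[0.985, 0.17, -0.015], [0.17, -0.985, -0.012], [-0.017, 0.009, -1.0]]
wrist_force: [0.5, -0.0, -0.6]
width: 0.262
```

Request:
{"op": "send_rows", "data": {"increments": [[0,0,0,0]]}}

```text
clock: 15.27
eef_pos: [0.5422, 0.1624, 0.1412]
eef_rot: [[0.983, 0.184, -0.017], [0.184, -0.983, -0.007], [-0.018, 0.003, -1.0]]
wrist_force: [-0.2, 0.1, 0.1]
width: 0.26
```

```bash
python3 -c "
from h import *
row([529.7,239.5,140],0.17)"
```

```text
ROW [1.9, -78.1, 0.9] 0.015 | psi 0.185 q7 -1.86 t 15.27 pos [542.2 162.4 141.2] F [-0.2  0.1  0.1]
```

Request:
{"op": "send_rows", "data": {"increments": [[1,-36,0,0.015],[2,-65,0,0.015],[2,-77,0,0.015],[2,-77,0,0.015],[2,-77,0,0.015]]}}

```text
clock: 15.68
eef_pos: [0.5295, 0.2378, 0.1397]
eef_rot: [[0.985, 0.17, -0.019], [0.17, -0.985, -0.008], [-0.02, 0.005, -1.0]]
wrist_force: [1.3, -0.9, 0.5]
width: 0.263
```

```bash
python3 -c "
from h import *
row([529.7,239.5,63.5],0.17)"
```

```text
ROW [2.0, -2.1, 76.1] 0.001 | psi 0.171 q7 -2.01 t 15.68 pos [529.5 237.8 139.7] F [ 1.3 -0.9  0.5]
```

Request:
{"op": "send_rows", "data": {"increments": [[2,-2,20,0],[2,-2,45,0],[2,-2,65,0],[2,-2,75.5,0],[2,-2,75.5,0]]}}

```text
clock: 16.1
eef_pos: [0.5286, 0.2362, 0.0614]
eef_rot: [[0.986, 0.167, -0.024], [0.167, -0.986, -0.012], [-0.025, 0.008, -1.0]]
wrist_force: [0.0, 0.1, -0.0]
width: 0.261
```

Request:
{"op": "send_rows", "data": {"increments": [[0,0,0,0]]}}

```text
clock: 16.18
eef_pos: [0.5292, 0.2353, 0.0616]
eef_rot: [[0.986, 0.166, -0.024], [0.166, -0.986, -0.012], [-0.025, 0.008, -1.0]]
wrist_force: [-0.4, 0.3, 0.4]
width: 0.258
```

```bash
python3 -c "
from h import *
row([529.7,239.5,63.5],0.17)"
```

```text
ROW [1.1, -4.1, -2.0] -0.003 | psi 0.167 q7 -2.04 t 16.18 pos [529.2 235.3  61.6] F [-0.4  0.3  0.4]
```

Request:
{"op": "send_rows", "data": {"increments": [[1,-4,-2,0],[1,-4,-2,0],[1,-4,-2,0]]}}

```text
clock: 16.43
eef_pos: [0.5305, 0.24, 0.0649]
eef_rot: [[0.986, 0.166, -0.021], [0.166, -0.986, -0.011], [-0.023, 0.007, -1.0]]
wrist_force: [-0.8, 0.3, -0.4]
width: 0.259
```

Request:
{"op": "send_rows", "data": {"increments": [[0,0,0,0],[0,0,0,0],[0,0,0,0],[0,0,0,0],[0,0,0,0]], "claw": 1}}

```text
clock: 16.85
eef_pos: [0.531, 0.2403, 0.0656]
eef_rot: [[0.986, 0.166, -0.02], [0.166, -0.986, -0.01], [-0.022, 0.007, -1.0]]
wrist_force: [-0.5, -0.8, 5.7]
width: 0.107
```

```bash
python3 -c "
from h import *
row([529.7,239.5,63.5],0.17)"
```

```text
ROW [-1.3, 0.6, 2.1] -0.003 | psi 0.167 q7 -2.04 t 16.85 pos [531.  240.3  65.6] F [-0.5 -0.8  5.7]
```

Request:
{"op": "send_rows", "data": {"increments": [[0,0,-8,0],[0,0,-25,0],[0,0,-50,0],[0,0,-80,0],[0,0,-80,0]]}}

```text
clock: 17.27
eef_pos: [0.5353, 0.2427, 0.1511]
eef_rot: [[0.986, 0.166, -0.013], [0.166, -0.986, -0.007], [-0.013, 0.004, -1.0]]
wrist_force: [1.2, 1.5, -0.2]
width: 0.108
```

```bash
python3 -c "
from h import *
row([585,-142.5,146],0.004);slots();look('scene','g6')"
```

```text
ROW [-14.9, 388.1, 7.0] 0.163 | psi 0.167 q7 -2.01 t 17.27 pos [535.3 242.7 151.1] F [ 1.2  1.5 -0.2]
top ([585.7, -142.8, 91.3, 218.2], 0.007)
   -88 [ 585.8 -231.9   11.7] 119
   -44 [ 585.6 -187.3   10.9] 119
   0 [ 585.6 -142.6   10.8] 120
   44 [585.5 -97.9  10.6] 120
   88 [579.6 -49.6  10.7] 30
scene ([585.2, -142.0, 93.1, 220.0], 0.0056)
   -88 [ 581.5 -229.2   10.6] 144
   -44 [ 582.3 -184.2   11.1] 136
   0 [ 582.5 -139.3   11.7] 123
   44 [582.  -94.6  12.1] 120
   88 [609.3 -50.4  17.9] 9
```

View pics/g6.png

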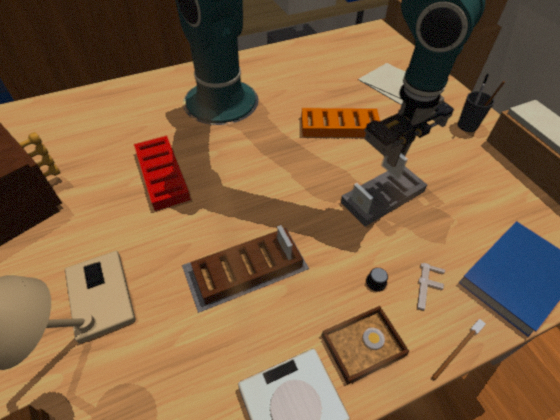

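Request:
{"op": "send_rows", "data": {"increments": [[-2,35,4,0],[-4,75,4,0.03],[-6,116,4,0.06],[-8,157,4,0.1],[-9,198,4,0.13]]}}

```text
clock: 17.93
eef_pos: [0.5543, 0.0418, 0.1406]
eef_rot: [[0.999, 0.036, -0.026], [0.035, -0.999, -0.012], [-0.026, 0.011, -1.0]]
wrist_force: [0.2, -0.1, 0.1]
width: 0.104
```

```bash
python3 -c "
from h import *
row([585,-142.3,146],0.004)"
```

```text
ROW [24.0, 185.1, -4.0] 0.031 | psi 0.035 q7 -1.77 t 17.93 pos [554.3  41.8 140.6] F [ 0.2 -0.1  0.1]
```

Request:
{"op": "send_rows", "data": {"increments": [[6,41,-5,0.02],[12,82,-6,0.03],[18,123,-6,0.03],[22,155,-6,0.03],[24,175,-6,0.03]]}}

```text
clock: 18.35
eef_pos: [0.5837, -0.1375, 0.1465]
eef_rot: [[1.0, 0.0, -0.028], [0.0, -1.0, -0.013], [-0.028, 0.013, -1.0]]
wrist_force: [0.4, 0.3, -1.3]
width: 0.107
```

Request:
{"op": "send_rows", "data": {"increments": [[0,2,0,0],[0,2,0,0],[0,2,0,0]]}}

```text
clock: 18.6
eef_pos: [0.5829, -0.1378, 0.1454]
eef_rot: [[1.0, 0.001, -0.03], [0.001, -1.0, -0.012], [-0.03, 0.012, -0.999]]
wrist_force: [-0.3, -0.2, 0.5]
width: 0.107
```

```bash
python3 -c "
from h import *
row([585,-142.3,120],0.004)"
```

```text
ROW [2.8, 4.2, 25.3] -0.003 | psi 0.001 q7 -1.48 t 18.6 pos [ 582.9 -137.8  145.4] F [-0.3 -0.2  0.5]
```

Request:
{"op": "send_rows", "data": {"increments": [[4,4,15,0],[4,4,30,0],[4,4,46,0],[4,4,48,0],[4,4,48,0]]}}

```text
clock: 19.02
eef_pos: [0.5847, -0.1397, 0.0962]
eef_rot: [[0.999, 0.005, -0.033], [0.004, -1.0, -0.011], [-0.033, 0.01, -0.999]]
wrist_force: [0.3, 0.1, 0.1]
width: 0.102
```

```bash
python3 -c "
from h import *
row([586,-141.7,66],0.004)"
```

```text
ROW [2.3, 1.7, 30.2] 0.0 | psi 0.004 q7 -1.48 t 19.02 pos [ 584.7 -139.7   96.2] F [0.3 0.1 0.1]
```

Request:
{"op": "send_rows", "data": {"increments": [[1.5,2,2,0],[1.5,2,5,0],[1.5,2,10,0],[1.5,2,15,0]]}}

```text
clock: 19.35
eef_pos: [0.5862, -0.1417, 0.0815]
eef_rot: [[0.999, 0.005, -0.032], [0.005, -1.0, -0.011], [-0.032, 0.011, -0.999]]
wrist_force: [0.8, 0.5, 0.2]
width: 0.109
```

Request:
{"op": "send_rows", "data": {"increments": [[0.5,0,5,0],[0.5,0,9,0],[0.5,0,13,0],[0.5,0,13,0]]}}

```text
clock: 19.68
eef_pos: [0.5856, -0.1417, 0.0675]
eef_rot: [[0.999, 0.005, -0.033], [0.005, -1.0, -0.01], [-0.033, 0.01, -0.999]]
wrist_force: [0.3, 0.9, -1.3]
width: 0.107
```

```bash
python3 -c "
from h import *
row([586,-141.7,65],0.004)"
```

```text
ROW [0.5, -0.1, 2.5] 0.001 | psi 0.005 q7 -1.48 t 19.68 pos [ 585.6 -141.7   67.5] F [ 0.3  0.9 -1.3]
```

Request:
{"op": "send_rows", "data": {"increments": [[0,0,1,0],[0,0,2,0],[0,0,2.5,0]]}}

```text
clock: 19.93
eef_pos: [0.5856, -0.1417, 0.0657]
eef_rot: [[0.999, 0.005, -0.034], [0.004, -1.0, -0.01], [-0.034, 0.01, -0.999]]
wrist_force: [-2.5, 1.2, 8.6]
width: 0.108
```

Request:
{"op": "send_rows", "data": {"increments": [[0,0,0,0],[0,0,0,0],[0,0,0,0],[0,0,0,0]], "claw": 0.48}}

```text
clock: 20.27
eef_pos: [0.5856, -0.1419, 0.0657]
eef_rot: [[0.999, 0.005, -0.033], [0.004, -1.0, -0.01], [-0.033, 0.01, -0.999]]
wrist_force: [-0.3, -0.8, 0.9]
width: 0.259
```

Request:
{"op": "send_rows", "data": {"increments": [[0,0,-15,0],[0,0,-35,0],[0,0,-60,0],[0,0,-80,0]]}}

```text
clock: 20.6
eef_pos: [0.5885, -0.1411, 0.1469]
eef_rot: [[0.999, 0.005, -0.033], [0.004, -1.0, -0.011], [-0.033, 0.01, -0.999]]
wrist_force: [0.7, -0.5, 0.0]
width: 0.259
```

```bash
cat >> h.py <<'E'
def caps():
    for n in('top','scene'):
        f=arm.grab_frame(n);P=pts(f).reshape(-1,3)*1000
        for o in(-230.5,-142.5,-54.5):
            k=(abs(P[:,0]-585)<42)&(abs(P[:,1]-o)<16)&(P[:,2]>60)&(P[:,2]<85)
            if k.sum()>5:print(n,o,k.sum(),np.percentile(P[k,2],[50,90,98]).round(1),rect(P[k]/1000))
E
python3 -c "
from h import *
row([543,160.7,142],0.17);look('scene','g7',(150,170,330,310),4);caps()
"
```

```text
ROW [-44.0, -302.0, 3.2] -0.166 | psi 0.004 q7 -1.47 t 20.6 pos [ 588.5 -141.1  146.9] F [ 0.7 -0.5  0. ]
top -54.5 63 [72.2 75.8 77.4] ([574.9, -54.9, 38.0, 7.2], -1.5653)
scene -142.5 137 [71.3 73.1 74.3] ([584.3, -143.9, 55.9, 10.4], -1.5498)
scene -54.5 151 [71.  73.2 73.9] ([584.2, -56.0, 10.3, 56.3], 1.5573)
```

View pics/g7.png

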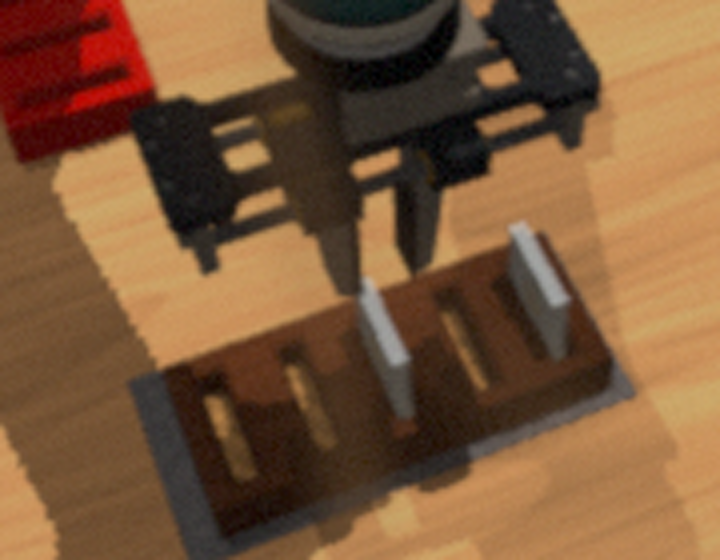

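Two are home. On to the third.

Request:
{"op": "send_rows", "data": {"increments": [[-6,-41,0,-0.03],[-12,-82,0,-0.06],[-18,-123,0,-0.1],[-24,-164,0,-0.13],[-30,-205,0,-0.166]]}}

```text
clock: 21.17
eef_pos: [0.5569, 0.065, 0.1445]
eef_rot: [[0.985, 0.171, -0.032], [0.171, -0.985, -0.012], [-0.034, 0.006, -0.999]]
wrist_force: [0.9, 0.3, 0.7]
width: 0.257
```

Request:
{"op": "send_rows", "data": {"increments": [[0,0,0,0],[0,0,0,0]]}}

```text
clock: 21.33
eef_pos: [0.5552, 0.0684, 0.1431]
eef_rot: [[0.984, 0.177, -0.035], [0.177, -0.984, -0.011], [-0.036, 0.005, -0.999]]
wrist_force: [-0.6, -0.3, -0.2]
width: 0.26
```

```bash
python3 -c "
from h import *
row([543,160.7,142],0.17)"
```

```text
ROW [4.3, -93.0, 0.5] 0.008 | psi 0.178 q7 -1.69 t 21.33 pos [555.2  68.4 143.1] F [-0.6 -0.3 -0.2]
```

Request:
{"op": "send_rows", "data": {"increments": [[2,-38,0,0.008],[4,-72,0,0.008],[4,-92,0,0.008],[4,-92,0,0.008],[4,-92,0,0.008]]}}

```text
clock: 21.75
eef_pos: [0.5426, 0.1589, 0.1416]
eef_rot: [[0.985, 0.169, -0.036], [0.169, -0.986, -0.012], [-0.038, 0.006, -0.999]]
wrist_force: [-0.1, -0.3, -0.1]
width: 0.262
```

```bash
python3 -c "
from h import *
row([543,160.7,63.5],0.17)"
```

```text
ROW [3.6, -2.2, 78.0] -0.0 | psi 0.17 q7 -1.86 t 21.75 pos [542.6 158.9 141.6] F [-0.1 -0.3 -0.1]
```

Request:
{"op": "send_rows", "data": {"increments": [[3.5,-2.5,20,0],[3.5,-2.5,45,0],[3.5,-3,65,0],[3.5,-3,76,0],[3.5,-3,76,0]]}}

```text
clock: 22.17
eef_pos: [0.5415, 0.1583, 0.0627]
eef_rot: [[0.985, 0.166, -0.041], [0.166, -0.986, -0.015], [-0.043, 0.008, -0.999]]
wrist_force: [-0.4, -0.0, 0.8]
width: 0.257
```

```bash
python3 -c "
from h import *
row([543,160.7,63.5],0.17)"
```

```text
ROW [1.8, -2.1, -0.9] -0.003 | psi 0.167 q7 -1.89 t 22.17 pos [541.5 158.3  62.7] F [-0.4 -0.   0.8]
```

Request:
{"op": "send_rows", "data": {"increments": [[1.5,-2.2,-1,0],[1.5,-2.2,-1,0],[1.5,-2.2,-1,0]]}}

```text
clock: 22.42
eef_pos: [0.5437, 0.1605, 0.0647]
eef_rot: [[0.985, 0.165, -0.039], [0.165, -0.986, -0.014], [-0.041, 0.008, -0.999]]
wrist_force: [-0.8, -0.1, -0.7]
width: 0.261
```

Request:
{"op": "send_rows", "data": {"increments": [[0,0,0,0],[0,0,0,0],[0,0,0,0],[0,0,0,0],[0,0,0,0]], "claw": 1}}

```text
clock: 22.83
eef_pos: [0.5443, 0.1614, 0.0655]
eef_rot: [[0.985, 0.166, -0.038], [0.165, -0.986, -0.013], [-0.039, 0.007, -0.999]]
wrist_force: [-0.4, 2.3, 5.3]
width: 0.104
```

Request:
{"op": "send_rows", "data": {"increments": [[0,0,-8,0],[0,0,-25,0],[0,0,-50,0],[0,0,-80,0],[0,0,-80,0]]}}

```text
clock: 23.25
eef_pos: [0.5503, 0.1631, 0.1509]
eef_rot: [[0.986, 0.165, -0.03], [0.165, -0.986, -0.011], [-0.031, 0.006, -0.999]]
wrist_force: [0.7, 1.4, 0.6]
width: 0.111
```

```bash
python3 -c "
from h import *
row([586,-230,146],0.004);slots();look('scene','g8')"
```

```text
ROW [-29.6, 393.6, 8.2] 0.162 | psi 0.166 q7 -1.87 t 23.25 pos [550.3 163.1 150.9] F [0.7 1.4 0.6]
top ([568.3, -123.3, 90.6, 218.4], 0.0032)
   -88 [ 568.  -212.1   10.4] 122
   -44 [ 568.1 -167.8   11. ] 128
   0 [ 564.1 -128.3   17.8] 28
   44 [568.3 -79.4  10.8] 142
   88 [550.3 -36.1  12.5] 10
scene ([568.0, -123.5, 93.4, 220.1], 0.0062)
   -88 [ 564.8 -210.3   11.2] 132
   -44 [ 563.7 -165.3   11.4] 126
   44 [565.4 -75.7  12.6] 112
   88 [592.5 -34.6  20.9] 11
```

View pics/g8.png

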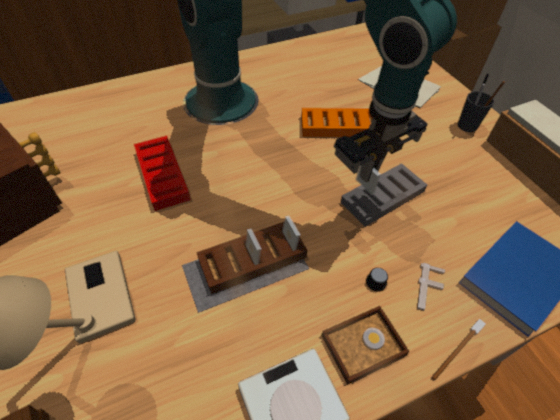

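```bash
python3 -c "
from h import *
row([544.3,161.4,100],0.166);row([544.3,161.4,66],0.166)"
```

```text
ROW [-0.1, -0.3, 44.3] 0.0 | psi 0.166 q7 -1.87 t 23.5 pos [546.3 161.8 144.2] F [-0.3  0.1 -0.1]
ROW [1.3, -0.5, 78.2] 0.0 | psi 0.166 q7 -1.87 t 23.5 pos [546.3 161.8 144.2] F [-0.3  0.1 -0.1]
```

Request:
{"op": "send_rows", "data": {"increments": [[0,0,20,0],[0.5,-0.5,40,0],[1,-0.5,54,0],[1,-0.5,54,0],[1,-0.5,54,0]]}}

```text
clock: 23.92
eef_pos: [0.5438, 0.1613, 0.0887]
eef_rot: [[0.985, 0.166, -0.044], [0.165, -0.986, -0.015], [-0.046, 0.008, -0.999]]
wrist_force: [0.1, 0.5, -0.7]
width: 0.109
```

```bash
python3 -c "
from h import *
row([544.3,161.4,66],0.166)"
```

```text
ROW [1.5, -0.2, 22.7] 0.0 | psi 0.166 q7 -1.89 t 23.92 pos [543.8 161.3  88.7] F [ 0.1  0.5 -0.7]
```

Request:
{"op": "send_rows", "data": {"increments": [[1.3,0,5,0],[1.3,0,10,0],[1.3,0,15,0],[1.3,0,19,0],[1.3,0,19,0]]}}

```text
clock: 24.33
eef_pos: [0.5441, 0.1614, 0.0691]
eef_rot: [[0.985, 0.166, -0.044], [0.166, -0.986, -0.015], [-0.046, 0.008, -0.999]]
wrist_force: [-0.0, 1.0, -1.4]
width: 0.107
```

```bash
python3 -c "
from h import *
row([544.3,161.4,65.5],0.166)"
```

```text
ROW [0.3, 0.0, 3.6] 0.0 | psi 0.166 q7 -1.9 t 24.33 pos [544.1 161.4  69.1] F [-0.   1.  -1.4]
```

Request:
{"op": "send_rows", "data": {"increments": [[0,0,1.5,0],[0,0,3,0],[0,0,4,0]]}}

```text
clock: 24.58
eef_pos: [0.5442, 0.1615, 0.0655]
eef_rot: [[0.985, 0.166, -0.044], [0.166, -0.986, -0.015], [-0.046, 0.008, -0.999]]
wrist_force: [-2.5, 0.7, 12.0]
width: 0.109
```

Request:
{"op": "send_rows", "data": {"increments": [[0,0,0,0],[0,0,0,0],[0,0,0,0],[0,0,0,0]], "claw": 0.48}}

```text
clock: 24.92
eef_pos: [0.5441, 0.1612, 0.0655]
eef_rot: [[0.985, 0.166, -0.044], [0.165, -0.986, -0.015], [-0.046, 0.008, -0.999]]
wrist_force: [0.2, 0.2, 0.2]
width: 0.256
```

Request:
{"op": "send_rows", "data": {"increments": [[0,0,-15,0],[0,0,-35,0],[0,0,-60,0],[0,0,-80,0]]}}

```text
clock: 25.25
eef_pos: [0.5478, 0.1625, 0.1466]
eef_rot: [[0.985, 0.166, -0.044], [0.165, -0.986, -0.015], [-0.045, 0.008, -0.999]]
wrist_force: [-0.2, 0.7, -0.3]
width: 0.265
```

```bash
python3 -c "
from h import *
row([568,25,146],np.pi/2);row([568,25,146],-np.pi/2,False);rackpose();f=look('scene','g9',(320,90,460,230),4)
P=pts(f).reshape(-1,3)*1000
k=(np.hypot(P[:,0]-543,P[:,1]-160)<35)&(P[:,2]>60)&(P[:,2]<85);print(np.percentile(P[k,2],[50,90,98]).round(1),rect(P[k]/1000))
"
```

```text
ROW [-2.8, 138.9, 1.8] -1.405 | psi 0.166 q7 -1.87 t 25.25 pos [547.8 162.5 146.6] F [-0.2  0.7 -0.3]
ROW [-2.8, 138.9, 1.8] 1.737 | psi 0.166 q7 -1.87 t 25.25 pos [547.8 162.5 146.6] F [-0.2  0.7 -0.3]
top 0.83 3118 bgr [37. 54. 89.] ([568.2, -123.2, 90.4, 218.3], 0.0019)
scene 0.94 3804 bgr [28. 48. 82.] ([567.7, -123.3, 93.5, 220.4], 0.0002)
scene 0.93 2472 bgr [ 7. 13. 98.] ([241.1, -243.0, 89.2, 223.0], 1.5598)
[70.2 72.7 73.3] ([543.1, 159.1, 56.6, 12.1], -1.3962)
```

View pics/g9.png

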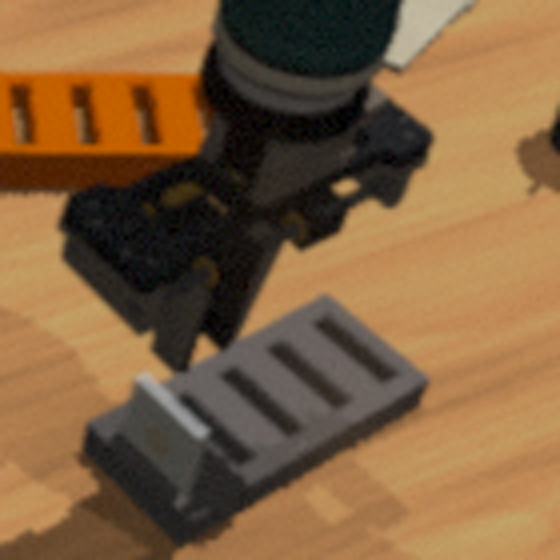

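Request:
{"op": "send_rows", "data": {"increments": [[0,15,0,-0.12],[0,45,0,-0.24],[-1,75,0,-0.36],[-2,100,0,-0.48],[-3,120,0,-0.6]], "claw": 0.2}}

```text
clock: 25.92
eef_pos: [0.5631, 0.0406, 0.1441]
eef_rot: [[0.716, 0.696, -0.048], [0.696, -0.718, -0.017], [-0.046, -0.021, -0.999]]
wrist_force: [-0.4, 1.3, -0.1]
width: 0.398
```

```bash
python3 -c "
from h import *
row([568,25,146],np.pi/2)
"
```

```text
ROW [-7.4, 14.6, -1.9] -0.8 | psi 0.771 q7 -1.12 t 25.92 pos [563.1  40.6 144.1] F [-0.4  1.3 -0.1]
```

Request:
{"op": "send_rows", "data": {"increments": [[-7,12,0,-0.12],[-7,14,0,-0.24],[-7,14,0,-0.36],[-7,14,0,-0.48],[-7,14,0,-0.6]]}}

```text
clock: 26.33
eef_pos: [0.5668, 0.0254, 0.1424]
eef_rot: [[0.193, 0.98, -0.051], [0.981, -0.194, -0.017], [-0.026, -0.047, -0.999]]
wrist_force: [0.3, 0.6, 0.0]
width: 0.399
```

```bash
python3 -c "
from h import *
row([568,25,90],np.pi/2)
"
```

```text
ROW [1.2, 3.7, 52.3] -0.194 | psi 1.377 q7 -0.56 t 26.33 pos [566.8  25.4 142.4] F [0.3 0.6 0. ]
```

Request:
{"op": "send_rows", "data": {"increments": [[1,4,20,-0.1],[1,5,50,-0.19],[1,6,80,-0.19],[1,6,105,-0.19],[1,6,105,-0.19]]}}

```text
clock: 26.75
eef_pos: [0.5625, 0.0226, 0.0312]
eef_rot: [[0.004, 0.998, -0.063], [1.0, -0.005, -0.017], [-0.017, -0.063, -0.998]]
wrist_force: [-1.2, 0.1, -0.3]
width: 0.4
```

```bash
python3 -c "
from h import *
row([568,-3,36],np.pi/2)
row([568,-24.5,36],np.pi/2)
"
```

```text
ROW [-25.7, 5.3, -4.7] -0.004 | psi 1.567 q7 -0.47 t 26.75 pos [562.5  22.6  31.2] F [-1.2  0.1 -0.3]
ROW [-47.2, 5.4, -4.3] -0.004 | psi 1.567 q7 -0.47 t 26.75 pos [562.5  22.6  31.2] F [-1.2  0.1 -0.3]
```

Request:
{"op": "send_rows", "data": {"increments": [[-10,5,-5,-0.004],[-20,5,-5,-0.004],[-26,5,-5,-0.004],[-32,5,-5,-0.004],[-36,5,-5,-0.004]]}}

```text
clock: 27.17
eef_pos: [0.5678, -0.0135, 0.0371]
eef_rot: [[0.001, 0.998, -0.062], [1.0, -0.002, -0.016], [-0.016, -0.062, -0.998]]
wrist_force: [0.7, 2.5, -1.3]
width: 0.396
```

```bash
python3 -c "
from h import *
row([568,-24.5,36],np.pi/2);rackpose()
"
```

```text
ROW [-11.0, 0.3, 1.2] -0.001 | psi 1.57 q7 -0.4 t 27.17 pos [567.8 -13.5  37.1] F [ 0.7  2.5 -1.3]
top 0.97 1775 bgr [22. 31. 52.] ([568.4, -169.9, 150.1, 90.2], -0.0006)
scene 0.92 2535 bgr [  9.  13. 102.] ([240.1, -243.3, 89.9, 223.4], 1.5599)
scene 0.79 4000 bgr [25. 40. 61.] ([568.0, -135.1, 221.9, 94.0], -0.003)
```

Request:
{"op": "send_rows", "data": {"increments": [[-3,0,1,0],[-6,0,1,0],[-9,0,1,0],[-9.5,0,1,0],[-9.5,0,1,0]]}}

```text
clock: 27.78
eef_pos: [0.5684, -0.0213, 0.0369]
eef_rot: [[-0.001, 0.998, -0.06], [1.0, -0.0, -0.016], [-0.016, -0.06, -0.998]]
wrist_force: [-1.5, 3.8, 2.8]
width: 0.399
```

```bash
python3 -c "
from h import *
row([568,25,36],np.pi/2);rackpose()
"
```

```text
ROW [46.3, -0.4, 0.2] 0.001 | psi 1.572 q7 -0.38 t 27.78 pos [568.4 -21.3  36.9] F [-1.5  3.8  2.8]
top 0.62 1765 bgr [22. 32. 52.] ([568.6, -177.2, 90.5, 149.9], 0.0022)
scene 0.69 3861 bgr [24. 40. 62.] ([568.7, -143.0, 93.3, 219.3], 0.002)
```

Request:
{"op": "send_rows", "data": {"increments": [[15,0,0,0],[40,0,-5,0],[45,-10,-40,0.1],[45,-40,-80,0.2],[45,-70,-110,0.32]], "claw": -1}}

```text
clock: 28.4
eef_pos: [0.5111, 0.0257, 0.1442]
eef_rot: [[0.317, 0.947, -0.06], [0.948, -0.318, -0.016], [-0.034, -0.052, -0.998]]
wrist_force: [-0.4, -0.5, 1.3]
width: 0.741
```

Request:
{"op": "send_rows", "data": {"increments": [[0,0,0,0.1],[0,0,0,0.1]]}}

```text
clock: 28.57
eef_pos: [0.5116, 0.0251, 0.1466]
eef_rot: [[0.412, 0.909, -0.056], [0.91, -0.413, -0.018], [-0.039, -0.044, -0.998]]
wrist_force: [-0.1, 0.7, 0.0]
width: 0.882
```

```bash
python3 -c "
from h import *
row([475,-143,146],0)
"
```

```text
ROW [-168.1, 36.3, 5.6] 1.146 | psi 1.146 q7 -0.77 t 28.57 pos [511.6  25.1 146.6] F [-0.1  0.7  0. ]
```

Request:
{"op": "send_rows", "data": {"increments": [[-34,7,0,0.12],[-68,14,0,0.24],[-102,22,2,0.36],[-136,29,4,0.48],[-165,36,5,0.6]]}}

```text
clock: 28.98
eef_pos: [0.4748, -0.1431, 0.1454]
eef_rot: [[0.856, 0.514, -0.058], [0.514, -0.857, -0.018], [-0.059, -0.014, -0.998]]
wrist_force: [-0.2, -0.3, 0.8]
width: 1.002
```

Request:
{"op": "send_rows", "data": {"increments": [[0,0,0,0.12],[0,0,0,0.24],[0,0,0,0.36],[0,0,0,0.48],[0,0,0,0.54]]}}

```text
clock: 29.4
eef_pos: [0.4745, -0.144, 0.1443]
eef_rot: [[0.998, -0.001, -0.06], [-0.003, -1.0, -0.019], [-0.06, 0.019, -0.998]]
wrist_force: [0.2, 0.2, -1.1]
width: 1.004
```

```bash
python3 -c "
from h import *
row([475,-143,35],0.003);rackpose()
"
```

```text
ROW [7.1, -3.1, 109.0] -0.006 | psi -0.003 q7 -1.46 t 29.4 pos [ 474.5 -144.   144.3] F [ 0.2  0.2 -1.1]
top 0.62 1906 bgr [ 27.  28. 104.] ([240.9, -263.2, 49.0, 218.9], 1.555)
top 0.56 695 bgr [27. 39. 65.] ([568.6, -69.3, 89.7, 71.1], -1.5678)
scene 0.87 2094 bgr [ 7. 11. 95.] ([239.5, -244.2, 89.3, 225.7], 1.5476)
scene 0.76 4110 bgr [26. 44. 71.] ([568.2, -142.7, 220.6, 93.3], -0.0043)
```

Request:
{"op": "send_rows", "data": {"increments": [[1,-2,25,-0.006],[2,-3,55,-0.006],[4,-3,85,-0.006],[6,-3,106,-0.006],[6,-3,106,-0.006]]}}

```text
clock: 30.02
eef_pos: [0.4714, -0.1419, 0.0345]
eef_rot: [[0.998, 0.014, -0.067], [0.012, -1.0, -0.017], [-0.067, 0.016, -0.998]]
wrist_force: [0.0, 0.5, -0.3]
width: 0.999
```

```bash
python3 -c "
from h import *
row([475,-143,36],0.003);row([526,-143,36],0.003)
"
```

```text
ROW [3.5, 1.2, -1.7] 0.009 | psi 0.012 q7 -1.49 t 30.02 pos [ 471.4 -141.9   34.5] F [ 0.   0.5 -0.3]
ROW [54.4, 1.9, -5.1] 0.009 | psi 0.012 q7 -1.49 t 30.02 pos [ 471.4 -141.9   34.5] F [ 0.   0.5 -0.3]
```

Request:
{"op": "send_rows", "data": {"increments": [[15,1,-2,0.009],[30,1.5,-3,0.009],[38,2,-4,0.009],[44,2,-5,0.009],[48,2,-5,0.009]]}}

```text
clock: 30.43
eef_pos: [0.5179, -0.1434, 0.0368]
eef_rot: [[0.997, 0.005, -0.072], [0.004, -1.0, -0.017], [-0.072, 0.017, -0.997]]
wrist_force: [-11.9, 0.3, 12.2]
width: 0.996
```

Request:
{"op": "send_rows", "data": {"increments": [[0,0,0,0]]}}

```text
clock: 30.52
eef_pos: [0.5173, -0.1436, 0.0372]
eef_rot: [[0.997, 0.006, -0.074], [0.004, -1.0, -0.017], [-0.074, 0.017, -0.997]]
wrist_force: [0.2, 0.4, 0.0]
width: 1.002
```

```bash
python3 -c "
from h import *
row([526,-143,36],0.003);rackpose()
"
```

```text
ROW [8.7, -0.5, 0.5] 0.001 | psi 0.004 q7 -1.5 t 30.52 pos [ 517.3 -143.6   37.2] F [0.2 0.4 0. ]
top 0.64 399 bgr [ 27.  28. 105.] ([317.5, -271.0, 61.5, 36.7], -1.5677)
top 0.58 649 bgr [28.  40.  65.5] ([573.1, -142.8, 218.4, 90.4], -0.0003)
scene 0.88 3971 bgr [23. 39. 58.] ([572.1, -142.6, 92.6, 220.1], 0.0062)
scene 0.81 2561 bgr [ 7. 12. 98.] ([239.7, -243.2, 90.0, 225.4], 1.5595)
```

Request:
{"op": "send_rows", "data": {"increments": [[3,0,0,0],[6,0,0,0],[9,0,0,0],[10,0,0,0],[10,0,0,0]]}}

```text
clock: 31.13
eef_pos: [0.5239, -0.1437, 0.0366]
eef_rot: [[0.997, 0.005, -0.08], [0.004, -1.0, -0.017], [-0.08, 0.017, -0.997]]
wrist_force: [-10.2, 0.9, 10.6]
width: 1.004
```

```bash
python3 -c "
from h import *
row([526,-143,36],0.003);rackpose()
"
```

```text
ROW [2.1, -0.7, 0.4] 0.001 | psi 0.004 q7 -1.51 t 31.13 pos [ 523.9 -143.7   36.6] F [-10.2   0.9  10.6]
top 0.8 337 bgr [ 26.  28. 105.] ([323.4, -270.6, 49.8, 36.7], -1.5698)
top 0.6 591 bgr [27. 39. 65.] ([581.3, -143.0, 89.2, 220.5], 0.0339)
scene 0.77 2574 bgr [ 8. 12. 98.] ([240.1, -243.0, 90.2, 224.0], 1.5619)
scene 0.62 4163 bgr [24. 39. 59.] ([578.0, -142.6, 93.3, 220.4], 0.005)
```

Request:
{"op": "send_rows", "data": {"increments": [[-12,0,0,0],[-40,0,-10,0],[-50,0,-50,0],[-50,0,-90,0],[-50,0,-110,0]], "claw": 0.48}}

```text
clock: 31.75
eef_pos: [0.4848, -0.1423, 0.1543]
eef_rot: [[0.997, 0.005, -0.073], [0.004, -1.0, -0.018], [-0.073, 0.018, -0.997]]
wrist_force: [0.8, -0.7, 0.4]
width: 0.661
```

```bash
python3 -c "
from h import *
print(np.round(arm.read_state()['eef_rot'],3))
row([543,160.7,142],0.17);rackpose();caps();look('scene','h1')
"
```

```text
[[ 0.997  0.005 -0.073]
 [ 0.004 -1.    -0.018]
 [-0.073  0.018 -0.997]]
ROW [60.1, -302.9, 2.5] -0.166 | psi 0.004 q7 -1.46 t 31.75 pos [ 484.8 -142.3  154.3] F [ 0.8 -0.7  0.4]
top 0.79 2028 bgr [ 27.  28. 105.] ([240.9, -263.3, 50.9, 219.2], 1.5661)
top 0.68 620 bgr [27. 39. 65.] ([578.4, -64.5, 89.5, 61.4], -1.5641)
scene 0.56 2206 bgr [ 7. 11. 95.] ([240.3, -243.5, 89.7, 225.4], 1.5559)
top -54.5 109 [72.2 75.3 77.1] ([578.9, -56.1, 51.3, 9.5], -1.567)
scene -142.5 148 [71.3 72.9 73.8] ([576.2, -144.2, 57.9, 10.2], -1.5686)
scene -54.5 150 [71.1 73.2 74.2] ([578.0, -56.5, 10.9, 55.9], 1.5696)
```

View pics/h1.png

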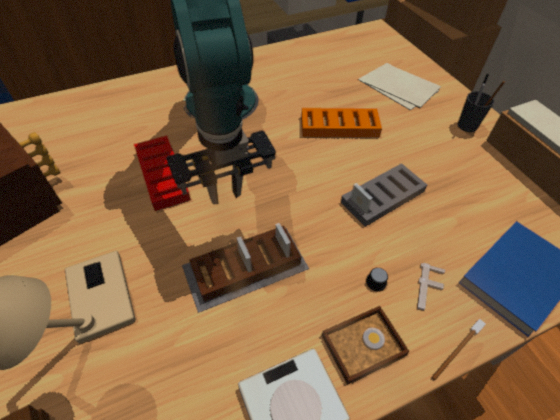

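Request:
{"op": "send_rows", "data": {"increments": [[12,-41,0,-0.03],[24,-82,0,-0.06],[36,-123,0,-0.1],[48,-164,0,-0.13],[60,-205,0,-0.166]]}}

```text
clock: 32.52
eef_pos: [0.5387, 0.06, 0.1392]
eef_rot: [[0.982, 0.171, -0.085], [0.17, -0.985, -0.016], [-0.086, 0.002, -0.996]]
wrist_force: [0.6, 0.6, 0.4]
width: 0.261
```

```bash
python3 -c "
from h import *
row([543,160.7,142],0.17)"
```

```text
ROW [21.1, -98.4, -4.8] 0.002 | psi 0.172 q7 -1.7 t 32.52 pos [538.7  60.  139.2] F [0.6 0.6 0.4]
```

Request:
{"op": "send_rows", "data": {"increments": [[8,-41,-4,0],[15,-75,-5,0],[21,-95,-5,0],[21,-95,-5,0],[21,-95,-5,0]]}}

```text
clock: 32.93
eef_pos: [0.5425, 0.1585, 0.1405]
eef_rot: [[0.981, 0.174, -0.088], [0.173, -0.985, -0.017], [-0.089, 0.002, -0.996]]
wrist_force: [0.2, -0.4, 1.0]
width: 0.257
```

```bash
python3 -c "
from h import *
row([544,160.7,64.5],0.17)"
```

```text
ROW [8.7, -2.1, 75.5] 0.005 | psi 0.175 q7 -1.86 t 32.93 pos [542.5 158.5 140.5] F [ 0.2 -0.4  1. ]
```

Request:
{"op": "send_rows", "data": {"increments": [[3,-3,20,0.003],[6,-3.5,45,0.003],[8.5,-4,65,0.003],[9,-4,74,0.003],[9,-4,74,0.003]]}}

```text
clock: 33.35
eef_pos: [0.5424, 0.1602, 0.0632]
eef_rot: [[0.981, 0.169, -0.093], [0.168, -0.986, -0.019], [-0.095, 0.003, -0.995]]
wrist_force: [-0.6, 0.5, 0.4]
width: 0.263
```

```bash
python3 -c "
from h import *
row([544,160.7,64.5],0.17)"
```

```text
ROW [1.5, -0.2, -1.4] -0.001 | psi 0.169 q7 -1.89 t 33.35 pos [542.4 160.2  63.2] F [-0.6  0.5  0.4]
```

Request:
{"op": "send_rows", "data": {"increments": [[1.5,0,-2,0],[1.5,0,-2,0],[1.5,0,-2,0],[1.5,0,-2,0],[1.5,0,-2,0]], "claw": 1}}

```text
clock: 33.77
eef_pos: [0.5446, 0.1611, 0.0661]
eef_rot: [[0.981, 0.169, -0.091], [0.168, -0.986, -0.018], [-0.093, 0.003, -0.996]]
wrist_force: [-0.2, 1.5, 0.5]
width: 0.107
```

Request:
{"op": "send_rows", "data": {"increments": [[0.7,0,-8,0],[2.4,0,-25,0],[4.8,0,-50,0],[7,0,-80,0],[7,0,-80,0]]}}

```text
clock: 34.18
eef_pos: [0.563, 0.1645, 0.1514]
eef_rot: [[0.982, 0.169, -0.081], [0.168, -0.986, -0.016], [-0.082, 0.002, -0.997]]
wrist_force: [0.3, 0.5, 0.0]
width: 0.104
```

```bash
python3 -c "
from h import *
row([581,-230,146],0.004);slots()"
```

```text
ROW [-48.1, 391.9, 10.3] 0.165 | psi 0.169 q7 -1.86 t 34.18 pos [563.  164.5 151.4] F [0.3 0.5 0. ]
top ([578.2, -142.8, 90.9, 218.3], 0.0041)
   -88 [ 578.2 -231.9   11.2] 120
   -44 [ 578.2 -187.4   11.2] 121
   0 [ 570.6 -139.3   11.6] 26
   44 [577.1 -98.7  11.9] 136
   88 [570.1 -50.3  11.1] 33
scene ([578.2, -142.8, 92.5, 219.8], 0.0011)
   -88 [ 576.1 -229.8   10.9] 136
   -44 [ 575.6 -184.9   11.4] 133
   0 [ 600.3 -138.6   16.2] 10
   44 [575.5 -95.6  12.3] 117
   88 [602.4 -50.7  18.4] 9
```

Request:
{"op": "send_rows", "data": {"increments": [[-5,40,8,0.01],[-10,80,8,0.04],[-15,120,8,0.08],[-20,160,8,0.12],[-25,200,8,0.16]]}}

```text
clock: 34.8
eef_pos: [0.5651, -0.0404, 0.1384]
eef_rot: [[0.995, 0.009, -0.095], [0.007, -1.0, -0.02], [-0.096, 0.019, -0.995]]
wrist_force: [0.0, -0.0, -0.5]
width: 0.108
```

```bash
python3 -c "
from h import *
row([579.7,-230.5,146],0.002)"
```

```text
ROW [12.5, 190.3, -5.2] 0.005 | psi 0.007 q7 -1.67 t 34.8 pos [565.1 -40.4 138.4] F [ 0.  -0.  -0.5]
```

Request:
{"op": "send_rows", "data": {"increments": [[3,41,-6,0],[6,82,-6,0],[9,123,-6,0],[11,160,-6,0],[12,180,-6,0]]}}

```text
clock: 35.22
eef_pos: [0.5771, -0.2264, 0.1452]
eef_rot: [[0.995, 0.003, -0.099], [0.001, -1.0, -0.021], [-0.099, 0.021, -0.995]]
wrist_force: [0.7, -0.5, -0.7]
width: 0.109
```

Request:
{"op": "send_rows", "data": {"increments": [[0,0,0,0],[0,0,0,0]]}}

```text
clock: 35.38
eef_pos: [0.5752, -0.2282, 0.1434]
eef_rot: [[0.995, -0.001, -0.102], [-0.003, -1.0, -0.021], [-0.102, 0.021, -0.995]]
wrist_force: [0.2, 0.4, -0.5]
width: 0.109
```

```bash
python3 -c "
from h import *
row([579.7,-230.5,98],0.002)"
```

```text
ROW [9.1, 1.4, 44.8] -0.005 | psi -0.003 q7 -1.37 t 35.38 pos [ 575.2 -228.2  143.4] F [ 0.2  0.4 -0.5]
```

Request:
{"op": "send_rows", "data": {"increments": [[3,1.5,15,-0.005],[6,1.5,30,-0.005],[9,1.5,43,-0.005],[9,1.5,45,-0.005],[9,1.5,45,-0.005]]}}

```text
clock: 35.8
eef_pos: [0.5787, -0.2289, 0.0956]
eef_rot: [[0.994, 0.006, -0.106], [0.004, -1.0, -0.019], [-0.106, 0.019, -0.994]]
wrist_force: [0.5, -0.4, 0.5]
width: 0.105
```

```bash
python3 -c "
from h import *
row([580,-230.5,70],0.002);look('scene','h2',(150,170,330,310),4)"
```

```text
ROW [4.0, 1.1, 25.3] 0.002 | psi 0.004 q7 -1.37 t 35.8 pos [ 578.7 -228.9   95.6] F [ 0.5 -0.4  0.5]
```

View pics/h2.png

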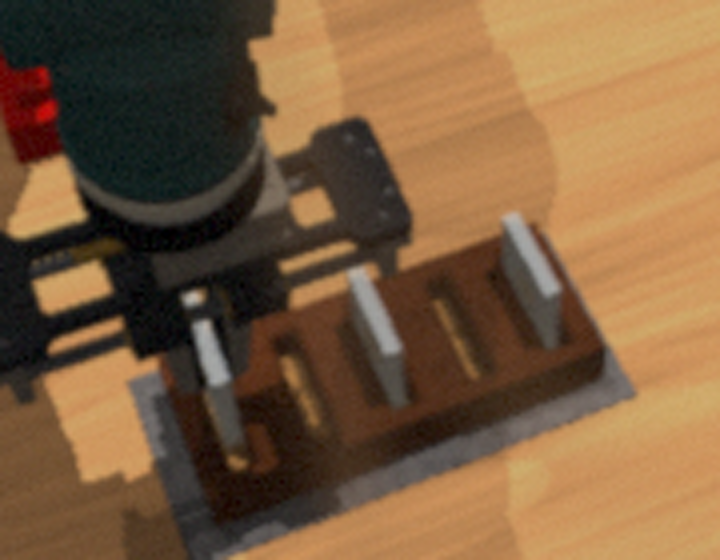

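Request:
{"op": "send_rows", "data": {"increments": [[3,1,2,0],[3,1.2,6,0],[3,1.2,12,0],[4,1.2,18,0]]}}

```text
clock: 36.18
eef_pos: [0.5839, -0.231, 0.0818]
eef_rot: [[0.995, 0.006, -0.099], [0.004, -1.0, -0.021], [-0.099, 0.021, -0.995]]
wrist_force: [-2.3, 3.7, 23.4]
width: 0.11
```

```bash
python3 -c "
from h import *
row([580,-230.5,66.5],0.002)"
```

```text
ROW [-2.3, -0.8, 15.6] 0.002 | psi 0.004 q7 -1.38 t 36.18 pos [ 583.9 -231.    81.8] F [-2.3  3.7 23.4]
```

```bash
python3 -c "
from h import *
look('scene','h3',(170,200,290,300),6);rackpose()
f=arm.grab_frame('scene');P=pts(f).reshape(-1,3)*1000
k=(abs(P[:,0]-585)<50)&(abs(P[:,1]+231)<10)&(P[:,2]>74)&(P[:,2]<95);print(P[k].mean(0),P[k].min(0),P[k].max(0))
"
```

```text
top 0.7 2076 bgr [32. 46. 76.] ([578.2, -121.8, 90.6, 176.1], 0.0036)
scene 0.78 3212 bgr [27. 45. 72.] ([579.1, -142.5, 90.9, 220.3], 0.0018)
scene 0.7 248 bgr [10. 13. 96.] ([242.4, -282.0, 218.6, 28.6], -1.5051)
[ 595.24274184 -231.65450613   89.4677656 ] [ 561.380809   -240.96406619   74.34123616] [ 610.00501226 -221.29692949   94.93430371]
```

View pics/h3.png

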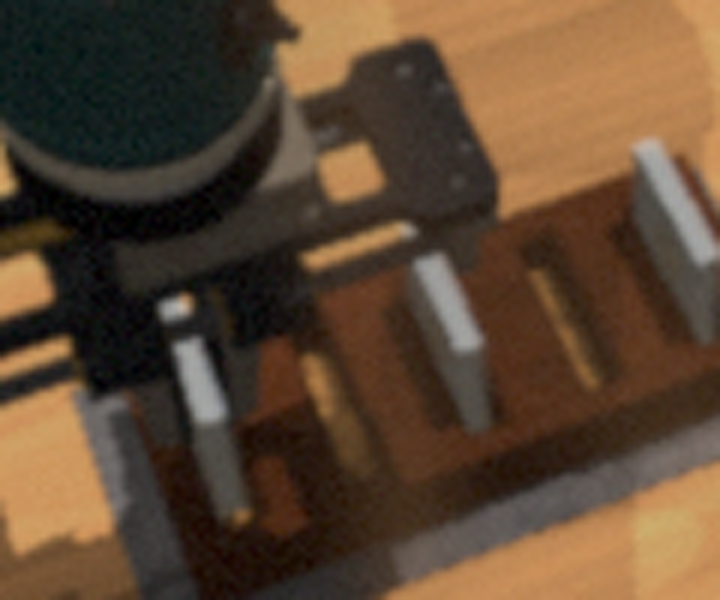

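Request:
{"op": "send_rows", "data": {"increments": [[-2,0,-4,0],[-4,0,-10,0],[-5,0,-12,0],[-5,0,-12,0]]}}

```text
clock: 36.82
eef_pos: [0.58, -0.2311, 0.0943]
eef_rot: [[0.995, 0.006, -0.098], [0.004, -1.0, -0.022], [-0.098, 0.021, -0.995]]
wrist_force: [0.5, -0.2, -0.7]
width: 0.109
```

```bash
python3 -c "
from h import *
row([580,-230.5,66.5],0.002)
look('scene','h4',(170,180,290,290),6)
for n in('scene','top'):
  f=arm.grab_frame(n);P=pts(f);
  for d in arm.silhouettes(f,'slab1'):
    Q=P[d['mask']]*1000;Q=Q[~np.isnan(Q[:,0])]; print(n,round(d['confidence'],2),d['rect'],np.percentile(Q,[2,50,98],axis=0).round(0).tolist())
    if abs(np.median(Q[:,1])+231)<15:
      xs=np.arange(Q[:,0].min()+4,Q[:,0].max(),6)
      for x in xs:
        k=abs(Q[:,0]-x)<3
        if k.any():print('   ',round(x),Q[k,2].max().round(1),Q[k,2].min().round(1), Q[k,1].mean().round(1))
"
```

```text
ROW [2.7, -1.1, 27.6] 0.002 | psi 0.004 q7 -1.37 t 36.82 pos [ 580.  -231.1   94.3] F [ 0.5 -0.2 -0.7]
scene 0.8 [236.2, 235.1, 251.4, 272.0] [[554.0, -149.0, 26.0], [588.0, -146.0, 66.0], [605.0, -140.0, 74.0]]
scene 0.73 [273.7, 221.2, 289.1, 259.3] [[551.0, -62.0, 25.0], [584.0, -60.0, 61.0], [605.0, -52.0, 74.0]]
scene 0.47 [202.0, 253.0, 212.3, 278.6] [[577.0, -238.0, 50.0], [602.0, -233.0, 96.0], [606.0, -227.0, 108.0]]
    576 107.2 104.5 -230.3
    582 107.5 103.7 -231.2
    588 110.7 49.9 -233.3
    594 111.2 53.1 -233.3
    600 107.6 46.3 -234.0
scene 0.37 [362.6, 267.0, 388.8, 290.6] [[710.0, 74.0, 0.0], [731.0, 88.0, 28.0], [747.0, 111.0, 33.0]]
top 0.65 [309.3, 163.4, 313.6, 186.6] [[549.0, -148.0, 29.0], [570.0, -141.0, 71.0], [598.0, -139.0, 76.0]]
```

View pics/h4.png

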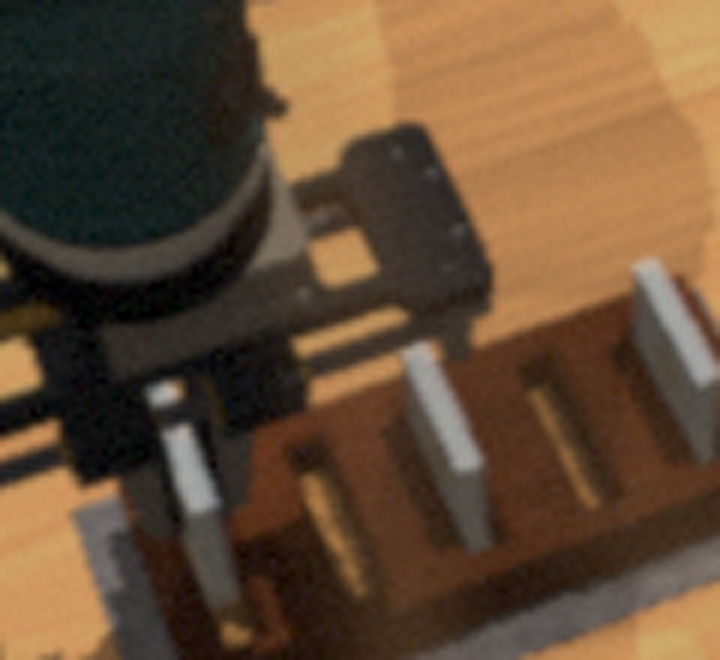

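```bash
python3 -c "
from h import *
f=arm.grab_frame('scene');P=pts(f).reshape(-1,3)*1000
for c in(-231,-143,-55):
  print(c)
  for z in range(35,115,6):
    k=(P[:,0]>597)&(P[:,0]<615)&(abs(P[:,1]-c)<14)&(abs(P[:,2]-z)<3)
    if k.sum()>1: print('  ',z,k.sum(),'x',P[k,0].max().round(1),'y',P[k,1].min().round(1),P[k,1].mean().round(1),P[k,1].max().round(1))
  k=(abs(P[:,1]-c)<14)&(abs(P[:,0]-580)<40)&(P[:,2]>(100 if c==-231 else 70))&(P[:,2]<112)
  print('top',rect(P[k]/1000),np.polyfit(P[k,0],P[k,2],1))
"
```

```text
-231
   35 22 x 614.7 y -244.3 -233.2 -217.7
   47 7 x 605.1 y -235.9 -232.0 -228.0
   53 8 x 604.7 y -237.3 -233.6 -228.8
   59 8 x 605.3 y -236.3 -231.8 -227.9
   65 8 x 605.1 y -237.0 -232.2 -227.4
   71 9 x 605.8 y -237.1 -232.8 -228.4
   77 8 x 605.2 y -236.2 -231.4 -227.3
   83 13 x 606.0 y -236.9 -232.7 -226.9
   89 7 x 605.7 y -234.7 -232.2 -228.2
   95 11 x 606.0 y -236.5 -232.1 -227.3
   101 12 x 605.8 y -236.3 -231.4 -226.3
   107 18 x 605.4 y -235.8 -231.5 -227.6
top ([581.9, -227.7, 26.0, 48.6], 1.2476) [-2.70992409e-02  1.21187933e+02]
-143
   35 24 x 614.8 y -156.8 -145.9 -129.4
   41 9 x 604.7 y -149.1 -145.2 -140.0
   47 9 x 605.1 y -149.1 -145.1 -140.4
   53 9 x 605.0 y -149.1 -144.9 -139.3
   59 8 x 605.8 y -149.3 -145.4 -141.6
   65 10 x 604.8 y -148.8 -145.0 -139.3
   71 19 x 604.9 y -148.6 -143.9 -139.6
top ([578.0, -144.3, 9.8, 53.9], 1.5641) [6.33891549e-03 6.82328296e+01]
-55
   35 19 x 615.0 y -68.8 -54.4 -41.5
   41 14 x 605.3 y -61.1 -56.7 -51.4
   47 7 x 604.6 y -61.3 -58.9 -54.5
   53 8 x 604.8 y -61.3 -56.4 -52.4
   59 12 x 605.7 y -61.9 -58.2 -52.3
   65 11 x 604.5 y -61.1 -57.2 -51.9
   71 19 x 605.1 y -61.8 -56.9 -51.3
top ([576.8, -56.3, 10.7, 56.5], 1.5635) [3.46353487e-03 6.98167666e+01]
```

Request:
{"op": "send_rows", "data": {"increments": [[0.3,0.6,3,0],[0.6,0.6,6,0],[0.9,0.5,9,0],[1.0,0.5,10,0]], "squeeze": 15}}

```text
clock: 37.45
eef_pos: [0.5794, -0.2313, 0.0823]
eef_rot: [[0.995, 0.006, -0.101], [0.004, -1.0, -0.021], [-0.101, 0.02, -0.995]]
wrist_force: [-0.3, 0.4, 0.3]
width: 0.106
```

```bash
python3 -c "
from h import *
row([580,-231.5,66.5],0.002)"
```

```text
ROW [2.2, -0.1, 15.7] 0.002 | psi 0.004 q7 -1.37 t 37.45 pos [ 579.4 -231.3   82.3] F [-0.3  0.4  0.3]
```

Request:
{"op": "send_rows", "data": {"increments": [[0.3,0.2,2,0],[0.6,0.2,4,0],[0.9,0.2,6,0],[1.1,0.2,8,0]]}}

```text
clock: 37.78
eef_pos: [0.5813, -0.2314, 0.0782]
eef_rot: [[0.995, 0.006, -0.098], [0.004, -1.0, -0.021], [-0.098, 0.021, -0.995]]
wrist_force: [-4.9, 3.4, 24.3]
width: 0.108
```

```bash
python3 -c "
from h import *
row([580,-231.5,66.5],0.002);look('scene','h5',(170,180,290,290),6)
f=arm.grab_frame('scene');P=pts(f).reshape(-1,3)*1000
for c in(-231,):
  for z in range(30,105,5):
    k=(P[:,0]>597)&(P[:,0]<612)&(abs(P[:,1]-c)<14)&(abs(P[:,2]-z)<2.5)
    if k.sum()>1: print('  ',z,k.sum(),'x',P[k,0].max().round(1),'y',P[k,1].min().round(1),P[k,1].mean().round(1),P[k,1].max().round(1))
"
```

```text
ROW [-0.2, -0.1, 11.7] 0.002 | psi 0.004 q7 -1.38 t 37.78 pos [ 581.3 -231.4   78.2] F [-4.9  3.4 24.3]
   30 39 x 611.6 y -244.9 -231.1 -217.1
   35 19 x 611.8 y -244.5 -233.1 -218.7
   40 7 x 605.0 y -238.2 -233.9 -228.3
   45 7 x 604.8 y -237.7 -233.8 -229.8
   50 7 x 604.7 y -237.3 -233.1 -229.4
   55 6 x 604.5 y -237.9 -233.2 -228.4
   60 8 x 605.8 y -236.3 -231.9 -227.9
   65 7 x 604.6 y -237.7 -234.4 -229.2
   70 8 x 604.6 y -237.2 -232.6 -228.2
   75 7 x 605.2 y -237.3 -232.9 -227.9
   80 7 x 605.0 y -235.7 -232.4 -227.4
   85 7 x 605.6 y -237.0 -232.0 -228.8
   90 14 x 605.1 y -237.1 -232.9 -228.2
   95 15 x 606.1 y -236.5 -231.5 -227.2
```

View pics/h5.png

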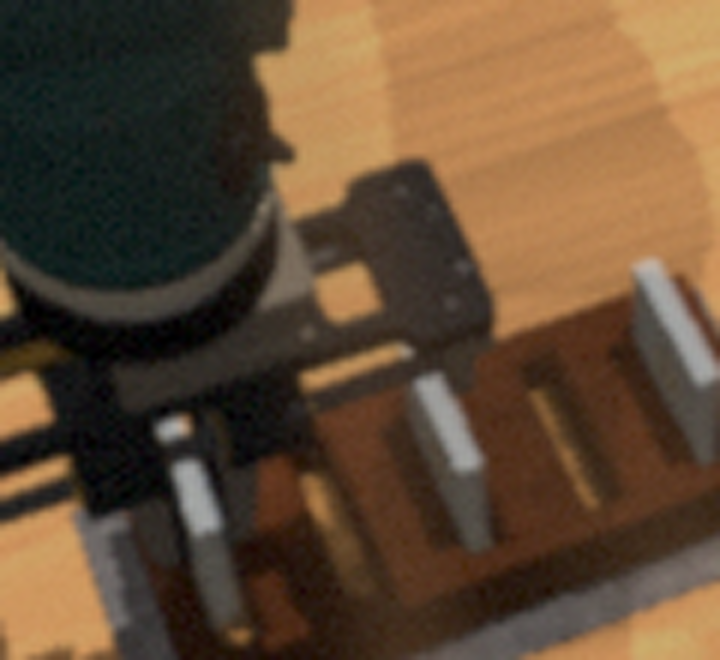

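Request:
{"op": "send_rows", "data": {"increments": [[-0.3,-0.5,-3,0],[-1,-1.5,-6,0],[-1,-1.7,-6,0],[-1,-1.7,-6,0]]}}

```text
clock: 38.22
eef_pos: [0.5808, -0.2294, 0.0837]
eef_rot: [[0.995, 0.006, -0.098], [0.004, -1.0, -0.021], [-0.098, 0.021, -0.995]]
wrist_force: [-0.5, -0.4, -0.3]
width: 0.107
```

```bash
python3 -c "
from h import *
row([580,-229.8,66.5],0.002)
f=arm.grab_frame('scene');P=pts(f).reshape(-1,3)*1000
k=(abs(P[:,0]-595)<8)&(abs(P[:,1]+231)<8)&(P[:,2]>80)&(P[:,2]<115);print('top z',np.percentile(P[k,2],[50,90,97]))
for c in (-143,-55):
  k=(abs(P[:,0]-595)<8)&(abs(P[:,1]-c)<8)&(P[:,2]>50)&(P[:,2]<115);print('top z',np.percentile(P[k,2],[50,90,97]))
"
```

```text
ROW [0.9, 0.0, 17.2] 0.002 | psi 0.004 q7 -1.38 t 38.22 pos [ 580.8 -229.4   83.7] F [-0.5 -0.4 -0.3]
top z [ 99.23230706 105.41692039 110.43260863]
top z [70.9722607  72.81702721 73.08290307]
top z [70.95065709 72.61211523 73.09992217]
```

Request:
{"op": "send_rows", "data": {"increments": [[0.2,0,3,0],[0.4,0,6,0],[0.7,0,9,0],[0.8,0,11,0]]}}

```text
clock: 38.6
eef_pos: [0.5799, -0.2296, 0.0714]
eef_rot: [[0.995, 0.006, -0.1], [0.004, -1.0, -0.021], [-0.1, 0.02, -0.995]]
wrist_force: [-0.7, 0.1, -0.6]
width: 0.105
```

```bash
python3 -c "
from h import *
row([580,-229.8,62],0.002)"
```

```text
ROW [1.1, -0.0, 9.3] 0.002 | psi 0.004 q7 -1.38 t 38.6 pos [ 579.9 -229.6   71.4] F [-0.7  0.1 -0.6]
```

It goes in freely now. Continue down, release.

Request:
{"op": "send_rows", "data": {"increments": [[0.3,0,3,0],[0.6,0,6,0],[0.9,0,8,0],[0.9,0,8,0]]}}

```text
clock: 38.93
eef_pos: [0.5796, -0.2297, 0.0627]
eef_rot: [[0.995, 0.006, -0.101], [0.004, -1.0, -0.02], [-0.101, 0.02, -0.995]]
wrist_force: [-0.7, -0.9, -0.4]
width: 0.11
```

Request:
{"op": "send_rows", "data": {"increments": [[0,0,0,0],[0,0,0,0],[0,0,0,0],[0,0,0,0]], "claw": 0.48}}

```text
clock: 39.27
eef_pos: [0.5798, -0.2298, 0.063]
eef_rot: [[0.995, 0.006, -0.1], [0.004, -1.0, -0.021], [-0.1, 0.02, -0.995]]
wrist_force: [-0.8, 0.2, 0.3]
width: 0.263
```

Request:
{"op": "send_rows", "data": {"increments": [[1.5,0,-15,0],[1,0,-35,0],[0,0,-60,0],[0,0,-90,0]]}}

```text
clock: 39.6
eef_pos: [0.5877, -0.2277, 0.1523]
eef_rot: [[0.995, 0.006, -0.103], [0.004, -1.0, -0.02], [-0.103, 0.019, -0.995]]
wrist_force: [0.4, -0.6, -0.7]
width: 0.261
```

```bash
python3 -c "
from h import *
row([580,-229.8,62],0.002);look('scene','h6',(150,150,330,310),4);look('top','h7',(240,130,460,250),3);rackpose();caps()"
```

```text
ROW [1.6, 0.3, 90.7] 0.002 | psi 0.004 q7 -1.36 t 39.6 pos [ 587.7 -227.7  152.3] F [ 0.4 -0.6 -0.7]
top 0.9 2291 bgr [32. 47. 77.] ([578.1, -123.2, 179.3, 90.7], -0.0006)
scene 0.79 718 bgr [  8.  11. 105.] ([246.2, -270.7, 34.7, 210.7], 1.5558)
scene 0.59 4019 bgr [30. 49. 81.] ([577.7, -142.6, 93.4, 220.3], 0.0026)
top -142.5 119 [72.2 75.4 77. ] ([576.8, -143.7, 56.5, 9.9], -1.5706)
top -54.5 118 [71.8 74.7 77.7] ([577.1, -56.1, 56.4, 9.5], -1.5655)
scene -230.5 146 [71.7 73.1 74.2] ([575.3, -231.7, 57.4, 10.2], -1.5558)
scene -142.5 145 [71.4 72.9 74.7] ([576.2, -144.4, 10.2, 56.1], 1.5612)
scene -54.5 151 [70.9 73.1 73.9] ([576.9, -56.3, 57.2, 10.7], -1.5664)
```

View pics/h6.png

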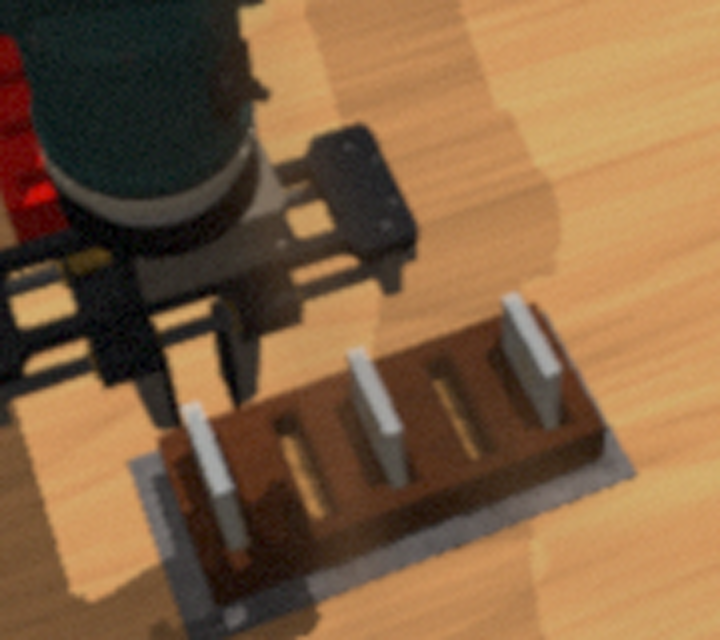

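```bash
python3 -c "
from h import *
for n in('top','scene'):
  f=arm.grab_frame(n);P=pts(f);Q=P.reshape(-1,3)*1000
  k=(abs(Q[:,0]-530)<110)&(abs(Q[:,1]+445)<80)&(abs(Q[:,2]-22)<5);print(n,'base',rect(Q[k]/1000),k.sum())
  for t in('rocker',):
    for d in arm.silhouettes(f,t):
      S=P[d['mask']]*1000;S=S[~np.isnan(S[:,0])];print(n,t,round(d['confidence'],2),d['rect'],rect(S/1000))
      for x in range(460,516,4):
        m=abs(S[:,0]-x)<2
        if m.sum()>2:print('  ',x,m.sum(),np.median(S[m,2]).round(1),S[m,1].min().round(1),S[m,1].max().round(1))
look('scene','k1',(40,230,160,350),6)
row([470,-441,150],0)
"
```

```text
top base ([526.8, -440.6, 168.9, 111.4], -1.5573) 2507
top rocker 0.73 [425.4, 203.4, 436.9, 221.5] ([487.2, -442.3, 42.8, 27.2], -1.5407)
   464 4 38.4 -446.2 -437.1
   468 15 37.3 -454.5 -429.6
   472 22 36.2 -454.7 -430.0
   476 13 34.8 -451.8 -429.0
   480 20 32.1 -453.2 -429.6
   484 16 32.2 -453.5 -429.6
   488 17 29.3 -454.8 -429.5
   492 22 29.6 -455.7 -429.9
   496 11 29.5 -452.4 -430.7
   500 19 29.9 -451.9 -428.8
   504 20 30.1 -452.8 -428.2
   508 9 30.8 -449.7 -432.8
top rocker 0.35 [109.0, 171.3, 196.9, 219.1] ([530.9, 240.0, 90.3, 200.4], 0.1705)
   472 24 21.1 309.8 331.0
   476 28 26.3 287.4 330.5
   480 53 25.6 269.8 331.4
   484 54 25.8 243.5 331.9
   488 80 25.4 217.5 332.4
   492 106 26.1 191.5 333.9
   496 92 25.9 169.6 334.1
   500 143 25.7 148.8 335.8
   504 139 25.9 133.8 335.5
   508 116 25.3 134.6 336.6
   512 158 25.8 136.1 337.6
scene base ([526.7, -441.6, 171.8, 110.5], -1.5585) 3655
scene rocker 0.52 [88.0, 264.0, 102.5, 285.6] ([486.6, -442.8, 44.1, 28.2], -1.5413)
   468 19 36.7 -457.4 -431.7
   472 33 35.4 -455.3 -429.2
   476 25 34.3 -453.8 -429.2
 
[... 194 characters left out ...]
 -429.2
   508 22 29.5 -453.0 -431.9
scene rocker 0.43 [416.8, 261.9, 446.8, 312.5] ([781.8, 191.2, 50.1, 117.5], 0.8171)
scene rocker 0.39 [180.8, 258.7, 306.8, 313.2] ([582.2, -145.7, 253.9, 122.1], -0.0182)
scene rocker 0.17 [338.6, 166.3, 425.4, 225.3] ([523.5, 237.8, 108.3, 202.2], 0.1769)
   472 5 24.6 231.2 327.0
   476 15 25.6 295.6 331.0
   480 20 24.9 283.8 330.5
   484 41 25.0 233.5 331.5
   488 55 24.9 219.5 332.6
   492 65 25.4 197.8 334.3
   496 82 25.6 174.8 334.7
   500 91 24.7 152.3 334.3
   504 94 25.0 132.9 334.7
   508 123 24.9 133.8 335.9
   512 106 24.7 135.1 335.7
ROW [-118.7, 212.4, 18.2] 0.004 | psi 0.004 q7 -1.37 t 40.25 pos [ 588.6 -227.8  151.9] F [-0.  -0.8  0.5]
```

View pics/k1.png

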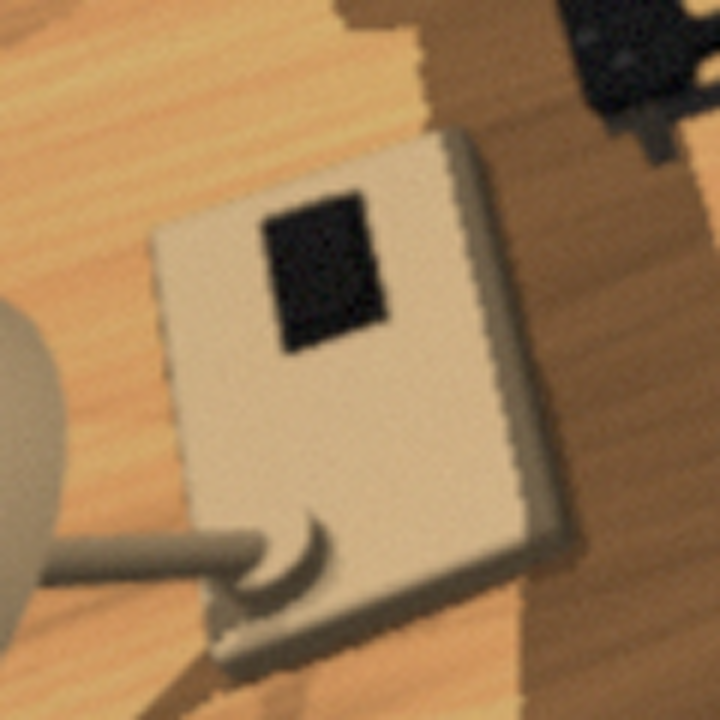

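Request:
{"op": "send_rows", "data": {"increments": [[-20,36,0,0],[-40,72,0,0],[-60,108,0,0],[-80,144,0,0],[-100,180,0,0]], "claw": 1}}

```text
clock: 40.67
eef_pos: [0.489, -0.4097, 0.1656]
eef_rot: [[0.995, 0.006, -0.101], [0.004, -1.0, -0.02], [-0.101, 0.02, -0.995]]
wrist_force: [0.9, 0.2, 0.5]
width: 0.004
```

```bash
python3 -c "
from h import *
row([466,-441.3,90],0.013)"
```

```text
ROW [-15.4, 29.9, 78.2] -0.009 | psi 0.004 q7 -1.04 t 40.67 pos [ 489.  -409.7  165.6] F [0.9 0.2 0.5]
```

Request:
{"op": "send_rows", "data": {"increments": [[-13,26,10,0],[-16,30,30,0],[-16,30,55,0],[-16,30,70,0],[-16,30,74,0]]}}

```text
clock: 41.08
eef_pos: [0.4637, -0.4404, 0.0911]
eef_rot: [[0.994, 0.006, -0.105], [0.004, -1.0, -0.017], [-0.105, 0.016, -0.994]]
wrist_force: [-0.0, 0.5, -0.9]
width: 0.007
```

```bash
python3 -c "
from h import *
print(np.round(arm.read_state()['eef_rot'],3)[2])
row([466,-441.3,60],0.013);look('scene','k2',(40,170,200,310),4)"
```

```text
[-0.105  0.016 -0.994]
ROW [5.6, 0.4, 30.7] -0.009 | psi 0.004 q7 -1.0 t 41.08 pos [ 463.7 -440.4   91.1] F [-0.   0.5 -0.9]
```

View pics/k2.png

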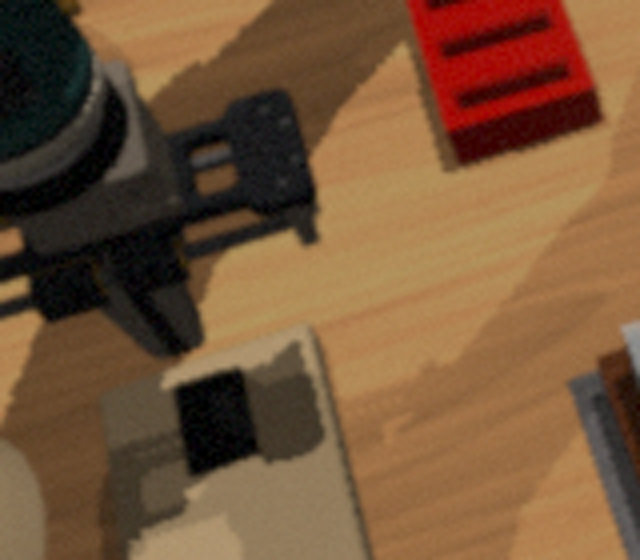

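Request:
{"op": "send_rows", "data": {"increments": [[3,0.4,10,0],[5,0.4,20,0],[5.5,0.4,25,0],[5.5,0.4,25,0]]}}

```text
clock: 41.47
eef_pos: [0.467, -0.4406, 0.0651]
eef_rot: [[0.994, 0.007, -0.106], [0.005, -1.0, -0.016], [-0.106, 0.016, -0.994]]
wrist_force: [-0.5, -0.2, -0.1]
width: 0.008
```

```bash
python3 -c "
from h import *
row([466,-441.3,53],0.013)"
```

```text
ROW [0.2, 0.5, 12.1] -0.008 | psi 0.005 q7 -1.01 t 41.47 pos [ 467.  -440.6   65.1] F [-0.5 -0.2 -0.1]
```

Request:
{"op": "send_rows", "data": {"increments": [[0.1,0,2,0],[0.2,0,4,0],[0.3,0,5,0]]}}

```text
clock: 41.72
eef_pos: [0.4666, -0.4408, 0.0604]
eef_rot: [[0.994, 0.007, -0.106], [0.005, -1.0, -0.017], [-0.106, 0.016, -0.994]]
wrist_force: [-2.0, 0.0, 1.7]
width: 0.01
```

Request:
{"op": "send_rows", "data": {"increments": [[0.1,0,1.5,0],[0.2,0,3,0]]}}

```text
clock: 41.88
eef_pos: [0.4664, -0.4411, 0.0578]
eef_rot: [[0.994, 0.007, -0.106], [0.005, -1.0, -0.017], [-0.106, 0.016, -0.994]]
wrist_force: [-1.4, 0.0, 2.7]
width: 0.003
```

Request:
{"op": "send_rows", "data": {"increments": [[0.1,0,1.5,0],[0.1,0,2,0]]}}

```text
clock: 42.05
eef_pos: [0.4662, -0.4411, 0.0561]
eef_rot: [[0.994, 0.006, -0.106], [0.005, -1.0, -0.017], [-0.106, 0.016, -0.994]]
wrist_force: [-2.4, 2.0, 7.6]
width: 0.007
```

Request:
{"op": "send_rows", "data": {"increments": [[0,0,0.4,0]]}}

```text
clock: 42.13
eef_pos: [0.4662, -0.4411, 0.0561]
eef_rot: [[0.994, 0.006, -0.106], [0.005, -1.0, -0.017], [-0.106, 0.016, -0.994]]
wrist_force: [-1.7, 0.9, 5.9]
width: 0.008
```

Request:
{"op": "send_rows", "data": {"increments": [[0,0,-20,0],[0,0,-50,0],[0,0,-90,0],[-20,-40,-100,0],[-40,-80,-100,0]]}}

```text
clock: 42.55
eef_pos: [0.4423, -0.368, 0.1614]
eef_rot: [[0.995, 0.004, -0.099], [0.002, -1.0, -0.022], [-0.099, 0.022, -0.995]]
wrist_force: [0.5, 1.1, -0.8]
width: 0.005
```

```bash
python3 -c "
from h import *
row([420,-300,200],0.013);look('scene','k3');look('top','k4')
for n in('top','scene'):
  f=arm.grab_frame(n);S=pts(f).reshape(-1,3)*1000
  for x in range(464,512,4):
    m=(abs(S[:,0]-x)<2)&(abs(S[:,1]+441.5)<10)&(S[:,2]<60)
    if m.sum()>2:print(n,x,m.sum(),np.median(S[m,2]).round(1))
rackpose();caps()
"
```

```text
ROW [-25.8, -67.2, -37.7] -0.011 | psi 0.002 q7 -1.07 t 42.55 pos [ 442.3 -368.   161.4] F [ 0.5  1.1 -0.8]
scene 464 5 29.6
scene 468 16 30.0
scene 472 18 30.0
scene 476 13 30.3
scene 480 16 30.3
scene 484 21 30.0
scene 488 12 30.6
scene 492 10 32.8
scene 496 14 33.9
scene 500 17 35.1
scene 504 34 31.9
scene 508 25 26.9
top 0.77 2747 bgr [33. 48. 80.] ([578.5, -142.2, 91.0, 217.0], 0.0025)
scene 0.73 3919 bgr [27. 46. 78.] ([578.2, -142.5, 93.1, 220.5], 0.0053)
top -230.5 122 [71.5 74.7 77.4] ([574.8, -231.4, 10.1, 56.8], 1.5591)
top -142.5 118 [72.  75.4 77.8] ([576.8, -143.7, 9.9, 56.8], 1.5705)
top -54.5 119 [71.9 75.1 77.8] ([576.9, -56.1, 55.9, 9.5], -1.5653)
scene -230.5 145 [71.6 73.  73.7] ([575.0, -231.8, 56.7, 10.2], -1.5704)
scene -142.5 150 [71.2 73.  73.9] ([576.5, -144.4, 57.6, 10.7], -1.5663)
scene -54.5 149 [70.8 73.  73.6] ([577.8, -56.1, 56.4, 11.3], -1.5665)
```

View pics/k3.png

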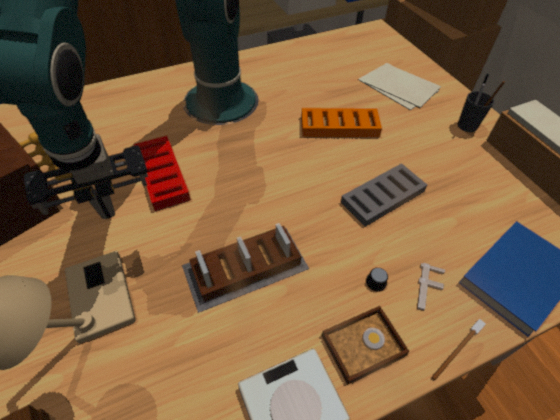

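View pics/k4.png

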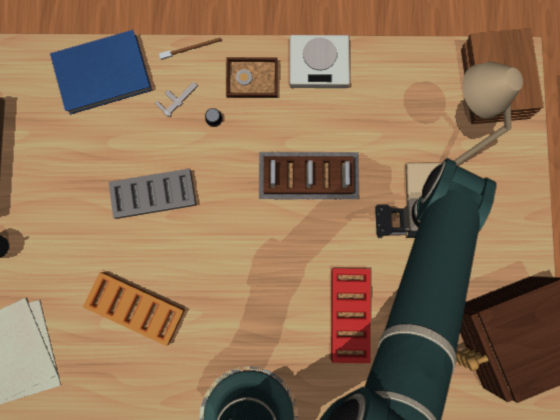

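```bash
python3 -c "
from h import *
print(np.round(arm.read_state()['dq'],3).tolist(), arm.close_job())"
```

```text
the job is handed in; nothing more can be done
[-0.0, -0.003, -0.004, 0.006, -0.0, -0.0, 0.0] None
```

The job is done and handed in at about 43 s. The rack is on the mat, all three capsules are upright in it, and the lamp rocker is on.

- **Rack knocked mid-run:** I pushed the walnut rack onto the mat and put in the first two capsules. While I was lifting the third, the rack was knocked about 26 mm aside. I put the third capsule back in the stand, pushed the rack (with its two capsules) back onto the mat, then inserted the third.
- **Third capsule:** it caught on the slot's edge twice, at about 24 N, and slid a few mm up between the fingers. Moving it about 1.5 mm sideways let it go in freely.
- **Rack, last check:** its centre is at about (578, -142.5) mm against the mat's (581, -144.5) mm, square within about 0.3°. That leaves about 12 mm of mat on the tightest side.
- **Capsules, last check:** they are in slots -88, 0 and +88. Their tops are at about 72 mm in both cameras, which is the height of a fully seated capsule, and the stand is empty.
- **Rocker, last check:** the near facet is level at 30 mm and the far one is raised, so it is fully on. It was pressed to about 7.6 N.
- **Bystanders:** the loupe, gauge, and orange and red racks look unmoved in the last pictures. I did not re-measure them.

The tool's tilt drifted to about 6° during the run. The moves I had could not correct it, and the drift did no harm to the result.

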